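# Block up a sample carrier for transport and clamp it

### The job

Get the transport carrier ready to travel: slide every sample box in it to the far end of its slot (the end away from the robot, where the clamp bar is parked) and fill the gap left at the near end of that slot with the one foam block that fits it snugly, pressed down flat on the slot floor. When every box is blocked, swing the clamp lever open (never move the bar while it is locked), slide the bar back over the blocks until it is centred on the white marks on its rails, and swing the lever shut again. Leave the jar, the tip box and the beaker standing where they are.

Things in the scene. Friction and masses are not known exactly. Their poses are not given: they have to be found in the camera images.
- carrier: fixed transport carrier: aluminium base 290 x 270 x 10 mm with a dark foam insert. Origin on the bench under the middle of its three slots; x runs along the slots to the far end, y left, z up. Foam ribs and end walls reach z = 32 mm, boxes and blocks in the slots z = 72 mm. Black rails at y = +-125 mm (20 wide, top z = 26 mm), each with a white mark at x = -70 mm.
- slot_mid (a point): centre of the middle slot's floor (carrier x = 0, y = 0, z = 10 mm). Each of the three slots is 200 mm long (carrier x = -100 to +100) and 48 mm wide: boxes and blocks have 3 mm of play each side. 26 mm of rib between neighbouring slots.
- slot_left (a point): centre of the left slot's floor (carrier y = +74 mm), same size
- slot_right (a point): centre of the right slot's floor (carrier y = -74 mm), same size
- box_140: sample box, pale plastic with a darker lid, 140 long (its x) x 42 wide (y) x 62 high mm, about 0.25 kg (0.17 to 0.35), origin at the centre of its underside; stands in one of the slots; may be absent. At the far end of its slot its centre is at carrier x = +30 mm, leaving a 60 mm gap at the near end.
- box_112: sample box, pale plastic with a darker lid, 112 long (its x) x 42 wide (y) x 62 high mm, about 0.25 kg (0.17 to 0.35), origin at the centre of its underside; stands in one of the slots; may be absent. At the far end of its slot its centre is at carrier x = +44 mm, leaving a 88 mm gap at the near end.
- box_84: sample box, pale plastic with a darker lid, 84 long (its x) x 42 wide (y) x 62 high mm, about 0.25 kg (0.17 to 0.35), origin at the centre of its underside; stands in one of the slots; may be absent. At the far end of its slot its centre is at carrier x = +58 mm, leaving a 116 mm gap at the near end.
- block_52: plain off-white foam block standing on the bench, 52 long (its x) x 42 wide (y) x 62 high (z) mm, under 0.1 kg, stiff; origin at the centre of its underside. Fits (8 mm of play) the gap left by the 140 mm sample box.
- block_66: plain off-white foam block standing on the bench, 66 long (its x) x 42 wide (y) x 62 high (z) mm, under 0.1 kg, stiff; origin at the centre of its underside. A look-alike that fits none of the gaps: too long for one, leaves 22 mm of play in the next.
- block_80: plain off-white foam block standing on the bench, 80 long (its x) x 42 wide (y) x 62 high (z) mm, under 0.1 kg, stiff; origin at the centre of its underside. Fits (8 mm of play) the gap left by the 112 mm sample box.
- block_94: plain off-white foam block standing on the bench, 94 long (its x) x 42 wide (y) x 62 high (z) mm, under 0.1 kg, stiff; origin at the centre of its underside. A look-alike that fits none of the gaps: too long for one, leaves 22 mm of play in the next.
- block_108: plain off-white foam block standing on the bench, 108 long (its x) x 42 wide (y) x 62 high (z) mm, under 0.1 kg, stiff; origin at the centre of its underside. Fits (8 mm of play) the gap left by the 84 mm sample box.
- bar (a joint): position of the clamp bar in m along its rails: 0 = parked beyond the far end of the slots (carrier x = +140 mm), growing towards the near end (carrier -x); 0.210 = centred on the white marks; end of travel 0.240. It starts at 0 to 0.025, takes about 8 N (a little more when moved fast) and stays where it is left.
- bar_mid (a point): middle of the aluminium clamp bar, a beam across all slots (24 mm along x, 270 mm along y, z = 77 to 89 mm in the carrier's frame, with a leg at each end on the rails); the bar passes 5 mm above seated boxes and blocks. Axes as the carrier's.
- bar_grip (a point): centre of the bar's black upright grip, 16 mm thick along x, 60 mm along y, 30 mm high (carrier z = 89 to 119 mm), 30 mm to the right (-y) of the middle of the bar. Axes as the carrier's.
- mark (a point): point midway between the two white rail marks, at the height of the bar's middle (carrier x = -70 mm, y = 0, z = 83 mm). Axes as the carrier's.
- clamp (a joint): angle of the clamp lever in rad: 0 = locked, lever lying along the bar and pointing inwards (carrier -y); grows as it swings flat towards the robot, clockwise seen from above; 1.57 = fully open, pointing to carrier -x, at its stop. It starts at 0 to 0.08, needs about 0.06 N m (1 N at the peg), stays where it is left.
- clamp_pivot (a point): on the lever's upright hinge axis at the height of the peg's middle, 118 mm to the left (+y) of the middle of the bar; travels with the bar. Axes as the carrier's.
- clamp_peg (a point): middle height of the lever's upright round black peg, 14 mm in diameter, carrier z = 98 (top of the lever arm) to 119 mm, 60 mm from the pivot at the lever's end; locked it is 58 mm left (+y) of the bar's middle. Its -y axis points from the pivot to the peg.
- jar: bystander: clear jar with a white cap, 58 mm across, 85 mm high, origin under its centre
- tip_box: bystander: blue box with a clear lid, 87 x 62 x 75 mm high, origin under its centre
- beaker: bystander: glass beaker 70 mm across, 90 mm high, origin under its centre
There are look-alikes about, which are no part of the job. What is shaped like the box_84 but brown is not meant.

How it is judged:
By the outcome, as a careful person would: the job done as asked, in the order asked, and still so for the second after the job is handed in, with the robot touching nothing.
Of box_140, box_112, box_84 only 2 to 3 are there at a start; the rules pass over those that are not, and their reading is None.
At some moment in a run one of block_52, block_66, block_80, block_94, block_108 may be knocked a few centimetres aside while the robot is not near it.
It also fails if it takes over 210 s, if anything falls off the work surface, if the arm or the gripper's body presses on something with over 40 N, if the wrist force passes 120 N, or if a joint passes its speed limit or range.

### The arm

A 6-joint arm with a two-finger parallel gripper is mounted at the origin on the work surface. World frame = base frame: x ahead of the robot, y to its left, z up, the work surface at z = 0. Lengths are in m, angles in rad, forces in N, time in s.
With the tool pointing down it reaches from about 0.25 to 0.775 m from the base axis. Payload 4 kg.
Tool frame: the origin (TCP) lies midway between the tips of the shut fingers; the grasp point (between the pads) lies 19 mm behind it; z points along the fingers, y is the line along which they close (so a half turn about z gives the same grasp; the last joint's range is limited). The gripper opens to 94 mm and grips with 3 to 60 N. Pads are 16 mm wide; open, the fingers measure 119 mm over their backs; the gripper's body (75 mm by 177 mm) begins 78 mm behind the grasp point.
Start: joints at [-1.341, 0.087, 1.371, -0, 1.684, -0.103], TCP at [0.18, -0.52, 0.206] pointing down, gripper open.
Joint ranges: [-3.1, 3.1], [-0.76, 2.03], [0.27, 2.55], [-1.08, 4.22], [0.17, 2.65], [-2.57, 2.57]. Speed limits (rad/s): [2.79, 2.79, 3.14, 3.14, 3.14, 3.14].

### API

Orientations are given as a 3x3 rotation matrix whose columns are the frame's x, y, z axes.
In Python, from station import get_state, get_image, calibration, job_done, look_for, place_of gives the robot as it stands.
- The arm moves only by the tool step_arm, never from a script. Its arguments are lists of equal length, an entry for each row: "dr": the turn, a rotation vector about the tool's x, y, z in degrees, a list of three; "travel": the shift along the tool's x, y, z in m, a list of three; "gripper": the opening, from 0 (shut) to 1 (fully open). A call has 1 to 5 rows; each row is the pose to reach, as a shift and turn from the pose commanded when the call began, along the tool's axes at that moment; what a row does not reach only later rows make up. A row lasts 1/8 s, in which the tool goes at most 62.5 mm and 10.7 degrees, less where a joint would pass 70% of its speed; a pose out of reach is approached as far as the arm can. A call with a gripper value outside its range is refused whole. The fingers move at their own pace and stop on an object; "force" is the grip in N (left out, the last holds). Time passes only in rows, so rows that repeat a pose let the fingers close. It gives the time, the measured TCP pose, the force, the opening and the grip force at its end, in the units of the state.
- get_state(): the state, without advancing time (a new reading comes with each control period).
- get_image(name): name is "scene" or "side" or "wrist"; returns (picture, depth): 420x560x3 uint8, blue, green, red; 420x560 float32, m along the optical axis (not along the pixel's ray), 0 where there is no reading.
- calibration(name): a dict with "fx", "fy", "cx", "cy" (pixels), "position" and "attitude" of the camera in the world. Camera axes: x right, y up, looking along -z (the intrinsics and any distortion apply to the point x, -y, -z); pixel columns grow to the right and rows downward; lengths in m; the calibration is good to about 2 mm. A picture is of the moment at which its call begins: read the wrist's pose just before it. calibration takes no time and is no camera call; for the wrist camera it gives the pose at the moment of the call.
- job_done(): hands the job in; it is judged then, once.
Trained networks look in the newest picture that a camera, given by its name, has taken for a name from the list of things; names that differ only in an ending like _2 or _b are one class to them, and where a whole thing is asked for, a point or a joint stands for the part that bears it (a point fixed in the world has none). Each returns a list of dicts, best first, with "p" (0 to 1); they miss things now and then, are a little off and sometimes report something else, mostly with a low value. They report only what shows in the picture. A call takes as long as a camera call. They do not tell look-alikes from the thing itself.
- look_for(camera, target): "at" ([x, y, z] in m, in world coordinates, good to about 4 mm: the middle of the surface that is visible of it).
- place_of(camera, target): "at" ([x, y, z] in m, in world coordinates, good to about 4 mm: a listed point, or the origin of a listed thing).
The state is a dict: "time": time; "joint_pos": joint angles; "qd": joint speeds; "effort": joint torques, N m; "tool_pos": TCP position; "tool_rot": TCP orientation; "wrist_force": force on the tool from outside, world axes, zero at the start; "ft_torque": the same for the moment, N m; "opening": opening from 0.0 (shut) to 1.0 (fully open); "finger_force": force on a finger pad.
Only numpy, scipy, OpenCV 4.12 (cv2) and the standard library are available. Lean on these libraries where they do the work, as an engineer would, in place of code of your own. Each camera call takes 0.05 s, during which the arm holds its last target. There are 200 camera calls.

## Working session

There is one attempt and no reset: what is moved stays moved. The work goes in short steps, Python scripts to look and compute and a tool call to move; the robot and the scene stay as the last step left them, time stands still between calls to the robot, and variables do not carry over. Pictures are saved under pics/ and viewed, at most 14 in all, crops included, and the job is handed in when it is done.

Besides the shell and the picture viewer there is one more tool, called after "Call:" in YAML: its name, and indented under it one key for each argument. step_arm: Moves the arm, as the interface text tells. Its arguments: {"type":"object","properties":{"dr":{"type":"array","items":{"type":"array","items":{"type":"number"}}},"travel":{"type":"array","items":{"type":"array","items":{"type":"number"}}},"gripper":{"type":"array","items":{"type":"number"}},"force":{"type":"number"}},"required":["dr","travel","gripper"]}

```bash
mkdir -p pics; ls; cat > h.py <<'E'
import numpy as np, cv2
from station import *
def cloud(name):
    c=calibration(name); im,d=get_image(name)
    v,u=np.indices(d.shape)
    P=np.stack([(u-c['cx'])/c['fx']*d,-(v-c['cy'])/c['fy']*d,-d],-1)
    R=np.array(c['attitude']); 
    return im,d,P@R.T+np.array(c['position'])
E
python3 - <<'E'
from h import *
print(calibration('scene'));print({k:np.round(v,3) for k,v in get_state().items()})
for n in ['scene','side']:
    im,d,W=cloud(n); cv2.imwrite(f'pics/{n}0.png',im); np.save(f'{n}0.npy',W)
    for t in ['carrier','box_140','box_112','box_84','block_52','block_66','block_80','block_94','block_108','bar_mid','bar_grip','clamp_pivot','clamp_peg','slot_left','slot_right','slot_mid','mark']:
        print(n,t,[(np.round(r['at'],3).tolist(),round(r['p'],2)) for r in place_of(n,t)][:5])
E
```

```text
pics
{'fx': 383.9035455547107, 'fy': 383.9035455547107, 'cx': 275.470963011431, 'cy': 206.98988343890284, 'position': array([ 1.28315402, -0.0692507 ,  0.71145329]), 'attitude': array([[ 0.03888814, -0.58938004,  0.80691937],
       [ 0.9990881 ,  0.00868922, -0.04180272],
       [ 0.01762619,  0.80780917,  0.5891805 ]])}
{'time': np.float64(0.0), 'joint_pos': array([-1.341,  0.088,  1.372,  0.   ,  1.684, -0.103]), 'qd': array([-0.001,  0.001, -0.   ,  0.   ,  0.002, -0.001]), 'effort': array([-0.0000e+00, -3.4017e+01, -3.0243e+01,  7.2000e-02,  3.3000e-02,
       -0.0000e+00]), 'tool_pos': array([ 0.18 , -0.519,  0.204]), 'tool_rot': array([[ 0.945,  0.327, -0.   ],
       [ 0.327, -0.945,  0.002],
       [ 0.   , -0.002, -1.   ]]), 'wrist_force': array([ 0.239, -0.327, -0.489]), 'ft_torque': array([ 0.02 , -0.018,  0.01 ]), 'finger_force': np.float64(0.0), 'opening': np.float64(1.0)}
scene carrier [([0.523, 0.001, 0.0], 0.65)]
scene box_140 [([0.51, -0.072, 0.01], 0.91), ([0.319, 0.131, -0.0], 0.82), ([0.5, 0.003, 0.013], 0.81), ([0.223, 0.257, -0.001], 0.68), ([0.592, -0.446, 0.0
[... 2921 characters left out ...]
1), ([0.443, -0.395, 0.007], 0.6)]
side block_108 [([0.488, -0.281, -0.001], 0.88), ([0.48, 0.283, -0.002], 0.67), ([0.357, -0.26, -0.0], 0.64), ([0.446, 0.399, 0.003], 0.61), ([0.443, -0.395, 0.007], 0.6)]
side bar_mid [([0.637, -0.005, 0.081], 0.79), ([0.453, 0.005, 0.082], 0.42)]
side bar_grip [([0.64, -0.037, 0.102], 0.63)]
side clamp_pivot [([0.646, 0.112, 0.107], 0.94), ([0.638, -0.035, 0.103], 0.18)]
side clamp_peg [([0.644, 0.052, 0.103], 0.71)]
side slot_left [([0.527, 0.076, 0.011], 0.64)]
side slot_right []
side slot_mid [([0.525, -0.001, 0.013], 0.78), ([0.631, 0.314, 0.001], 0.48), ([0.446, 0.4, 0.002], 0.23)]
side mark [([0.453, 0.004, 0.083], 0.7), ([0.508, 0.07, 0.01], 0.52)]
```

View pics/scene0.png

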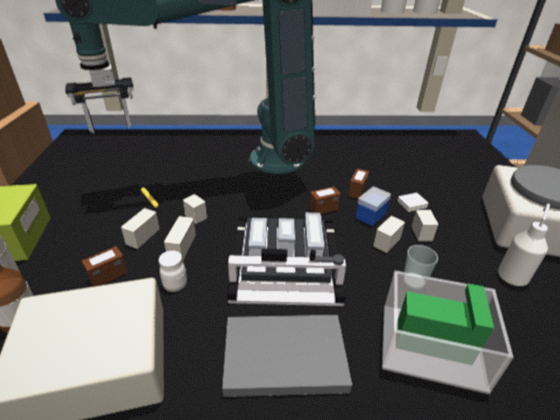

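View pics/side0.png

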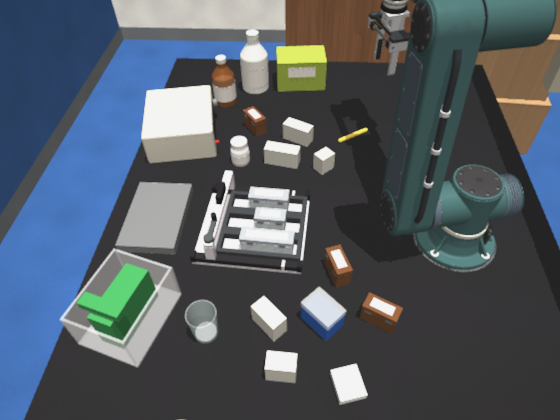

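```bash
python3 - <<'E'
from h import *
# top-face heightmap at z 50..68: bench blocks; z 68..76: boxes in carrier
for n in ['scene','side']:
    W=np.load(n+'0.npy'); im=cv2.imread(f'pics/{n}0.png')
    for lo,hi in [(.056,.067),(.067,.076)]:
        m=((W[...,2]>lo)&(W[...,2]<hi)&(abs(W[...,1])<.6)&(W[...,0]>.1)&(W[...,0]<.9)).astype(np.uint8)
        m=cv2.morphologyEx(m,cv2.MORPH_OPEN,np.ones((3,3)))
        k,L,S,C=cv2.connectedComponentsWithStats(m)
        for i in range(1,k):
            if S[i,4]<120: continue
            p=W[L==i]; (c,s,a)=cv2.minAreaRect((p[:,:2]*1000).astype(np.float32))
            print(n,lo,'px',C[i].round(),S[i,4],'c',np.round(c),'size',np.round(s),'ang',round(a,1),'z',p[:,2].mean().round(3),'col',im[L==i].mean(0).round())
E
```

```text
scene 0.056 px [359. 176.] 188 c [223. 258.] size [42. 89.] ang 64.1 z 0.063 col [125. 138. 164.]
scene 0.056 px [325. 193.] 246 c [320. 130.] size [47. 83.] ang 20.4 z 0.063 col [119. 132. 159.]
scene 0.056 px [194. 201.] 181 c [ 358. -261.] size [53. 43.] ang 42.8 z 0.063 col [207. 217. 219.]
scene 0.056 px [138. 220.] 388 c [ 445. -398.] size [43. 94.] ang 62.4 z 0.063 col [209. 219. 220.]
scene 0.056 px [426. 217.] 243 c [445. 398.] size [44. 67.] ang 85.2 z 0.062 col [211. 221. 222.]
scene 0.056 px [179. 230.] 471 c [ 490. -282.] size [ 43. 109.] ang 78.6 z 0.063 col [214. 224. 226.]
scene 0.056 px [390. 226.] 319 c [482. 287.] size [42. 83.] ang 46.7 z 0.063 col [214. 224. 225.]
scene 0.056 px [102. 259.] 496 c [ 595. -447.] size [47. 84.] ang 37.5 z 0.063 col [115. 129. 155.]
scene 0.056 px [405. 354.] 129 c [870. 205.] size [68.  7.] ang 68.6 z 0.061 col [178. 177. 181.]
scene 0.067 px [314. 230.] 549 c [504.  74.] size [ 42. 144.] ang 86.4 z 0.073 col [216. 212. 210.]
scene 0.067 px [258. 232.] 445 c [513. -74.] size [ 42. 113.] ang 86.9 z 0.073 col [217. 213. 211.]
scene 0.
[... 269 characters left out ...]
l [226. 231. 231.]
side 0.056 px [277. 147.] 229 c [ 501. -284.] size [48. 91.] ang 75.1 z 0.063 col [224. 229. 229.]
side 0.056 px [323. 154.] 150 c [ 360. -262.] size [55. 45.] ang 42.5 z 0.063 col [218. 223. 223.]
side 0.056 px [338. 260.] 448 c [322. 131.] size [43. 85.] ang 21.3 z 0.064 col [134. 153. 185.]
side 0.056 px [381. 307.] 596 c [224. 258.] size [45. 83.] ang 64.4 z 0.064 col [132. 151. 184.]
side 0.056 px [268. 312.] 554 c [483. 288.] size [42. 82.] ang 46.0 z 0.064 col [236. 237. 238.]
side 0.056 px [280. 361.] 599 c [446. 400.] size [44. 66.] ang 88.1 z 0.064 col [235. 236. 237.]
side 0.067 px [269. 236.] 167 c [500.  76.] size [47. 43.] ang 0.4 z 0.073 col [232. 231. 229.]
```

Scene view: the two pictures agree. Off-white blocks in the scene picture: 52 (194,201), 94 (138,220), 108 (179,230), 66 (426,217), 80 (390,226). Boxes in the carrier: 112 right (258,232), 84 middle (287,229), 140 left (314,230). The brown look-alikes are at (359,176), (325,193) and (102,259), and the white pad is at (412,201). I'll move over the carrier for the close look.

Call:
step_arm:
  dr:
    - [0,0,0]
    - [0,0,0]
    - [0,0,0]
    - [0,0,0]
    - [0,0,0]
  travel:
    - [0.04,-0.03,-0.03]
    - [0.08,-0.06,-0.06]
    - [0.12,-0.1,-0.08]
    - [0.16,-0.14,-0.1]
    - [0.2,-0.17,-0.12]
  gripper: [0,0,0,0,0]

```text
time: 2.42
tool_pos: [0.3136, -0.292, 0.3267]
tool_rot: [[0.945, 0.327, 0.001], [0.327, -0.945, -0.001], [0.001, 0.001, -1.0]]
wrist_force: [0.3, -0.1, -0.7]
opening: 0.505
finger_force: 0.0
```

Call:
step_arm:
  dr:
    - [0,0,4]
    - [0,0,8]
    - [0,0,12]
    - [0,0,16]
    - [0,0,20]
  travel:
    - [0.04,-0.03,-0.01]
    - [0.08,-0.07,-0.02]
    - [0.12,-0.11,-0.03]
    - [0.15,-0.15,-0.05]
    - [0.18,-0.19,-0.06]
  gripper: [0,0,0,0,0]

```text
time: 3.05
tool_pos: [0.4217, -0.0538, 0.3868]
tool_rot: [[1.0, -0.018, 0.002], [-0.018, -1.0, -0.001], [0.002, 0.001, -1.0]]
wrist_force: [1.2, -0.4, 0.7]
opening: 0.006
finger_force: 0.0
```

```bash
python3 - <<'E'
from h import *
im,d,W=cloud('wrist'); cv2.imwrite('pics/w1.png',im); np.save('w1.npy',W)
c=calibration('wrist'); print(c['position'],c['attitude'].round(2).tolist())
for lo,hi in [(.022,.029),(.029,.036),(.067,.078),(.079,.093)]:
    m=((W[...,2]>lo)&(W[...,2]<hi)&(d>0)).astype(np.uint8)
    m=cv2.morphologyEx(m,cv2.MORPH_OPEN,np.ones((3,3)))
    k,L,S,C=cv2.connectedComponentsWithStats(m)
    for i in range(1,k):
        if S[i,4]<300: continue
        p=W[L==i]; (cc,s,a)=cv2.minAreaRect((p[:,:2]*1000).astype(np.float32))
        print(lo,'px',C[i].round(),S[i,4],'c',np.round(cc,1),'size',np.round(s,1),'ang',round(a,1),'z',p[:,2].mean().round(4))
E
```

```text
[ 0.50438413 -0.05082411  0.56786611] [[-0.01, 0.96, 0.28], [-1.0, -0.01, -0.01], [-0.0, -0.28, 0.96]]
0.022 px [156.  84.] 2254 c [535.  124.3] size [ 21.4 225. ] ang 86.8 z 0.0261
0.022 px [327.  91.] 2119 c [ 521.2 -125.3] size [ 20.4 224.9] ang 86.8 z 0.0263
0.029 px [247.  84.] 9436 c [ 5.222e+02 -1.000e-01] size [220.5 224.5] ang 86.9 z 0.0323
0.067 px [184. 106.] 3327 c [504.3  74.5] size [ 42.5 140.1] ang 86.6 z 0.0723
0.067 px [293.  99.] 2671 c [512.2 -73.8] size [ 42.  112.1] ang 86.9 z 0.0725
0.067 px [238. 109.] 1979 c [501.8   1.2] size [41.8 84. ] ang 87.4 z 0.0724
0.067 px [ 60. 213.] 2459 c [358.1 271.4] size [61.8 88. ] ang 46.5 z 0.0747
0.079 px [282.   2.] 849 c [626.4 -37.7] size [207.3   6.8] ang 88.6 z 0.0871
0.079 px [457.  11.] 941 c [ 611.6 -277. ] size [51.2 28.9] ang 88.5 z 0.0852
```

View pics/w1.png

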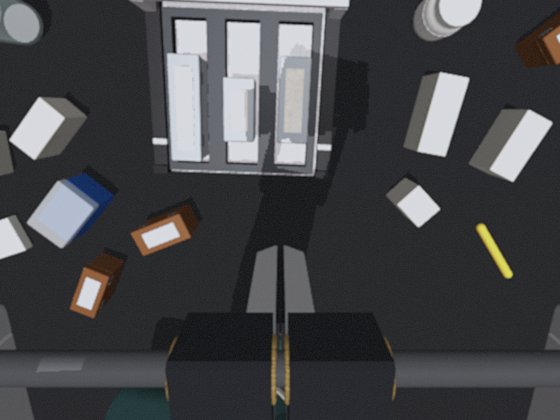

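Close picture: right box at (295,95) is 112 mm, middle (238,109) is 84 mm, left (184,106) is 140 mm. The white marks are at (160,141) and (323,147). The brown boxes at (165,235) and (97,287) stand outside the carrier. The carrier origin is (0.522, 0) with yaw -3.16°. I start with the right box.

Call:
step_arm:
  dr:
    - [0,0,0]
    - [0,0,2.1]
    - [0,0,2.1]
    - [0,0,2.1]
    - [0,0,2.1]
  travel:
    - [0.007,0.015,0.06]
    - [0.007,0.015,0.12]
    - [0.007,0.015,0.18]
    - [0.007,0.015,0.22]
    - [0.007,0.015,0.25]
  gripper: [0,0,0,0,0]

```text
time: 3.72
tool_pos: [0.4268, -0.0705, 0.1331]
tool_rot: [[0.999, -0.053, -0.002], [-0.053, -0.999, 0.001], [-0.002, -0.0, -1.0]]
wrist_force: [0.2, -0.2, -0.5]
opening: 0.004
finger_force: 0.0
```

```bash
cat >> h.py <<'E'
YAW=-3.16; O=np.array([.5222,-.0002])
cx=np.array([np.cos(np.radians(YAW)),np.sin(np.radians(YAW))]); cy=np.array([-cx[1],cx[0]])
def car(p): r=np.array(p)[...,:2]-O; return np.stack([r@cx,r@cy],-1)
def tool():
    s=get_state(); R=s['tool_rot']; p=s['tool_pos']
    print('carrier mm',(car(p)*1000).round(1),'z',round(p[2]*1000,1),'yaw rel carrier',round(np.degrees(np.arctan2(R[1,0],R[0,0]))-YAW,2),'F',s['wrist_force'].round(1),'open',s['opening'].round(3),'t',round(float(s['time']),1))
E
python3 -c "from h import *; tool()"
```

```text
Traceback (most recent call last):
  File "h.py", line 14, in tool
    print('carrier mm',(car(p)*1000).round(1),'z',round(p[2]*1000,1),'yaw rel carrier',round(np.degrees(np.arctan2(R[1,0],R[0,0]))-YAW,2),'F',s['wrist_force'].round(1),'open',s['opening'].round(3),'t',round(float(s['time']),1))
                                                                                                                                                                               ^^^^^^^^^^^^^^^^^^
AttributeError: 'float' object has no attribute 'round'
```

```bash
sed -i "s/s\['opening'\].round(3)/round(float(s['opening']),3)/;s/s\['wrist_force'\].round/np.round(s['wrist_force'],1).round/" h.py; python3 -c "from h import *; tool()"
```

```text
carrier mm [-91.4 -75.4] z 133.1 yaw rel carrier 0.14 F [ 0.2 -0.2 -0.5] open 0.004 t 3.7
```

Call:
step_arm:
  dr:
    - [0,0,0]
    - [0,0,0]
    - [0,0,0]
    - [0,0,0]
  travel:
    - [0,-0.0015,0.045]
    - [0,-0.0015,0.088]
    - [0.02,-0.0015,0.088]
    - [0.03,-0.0015,0.088]
  gripper: [0,0,0,0]

```text
time: 4.22
tool_pos: [0.4578, -0.0708, 0.0468]
tool_rot: [[0.999, -0.053, -0.002], [-0.053, -0.999, 0.0], [-0.002, -0.0, -1.0]]
wrist_force: [-1.2, -0.2, -0.2]
opening: 0.008
finger_force: 0.4
```

Call:
step_arm:
  dr:
    - [0,0,0]
    - [0,0,0]
    - [0,0,0]
    - [0,0,0]
    - [0,0,0]
  travel:
    - [0.01,0,0]
    - [0.02,0,0]
    - [0.03,0,0]
    - [0.036,0,0]
    - [0.039,0,0]
  gripper: [0,0,0,0,0]

```text
time: 4.85
tool_pos: [0.4963, -0.0728, 0.0477]
tool_rot: [[0.999, -0.053, -0.003], [-0.053, -0.999, -0.0], [-0.003, 0.0, -1.0]]
wrist_force: [-7.8, -0.0, 6.8]
opening: 0.003
finger_force: 4.1
```

```bash
python3 -c "from h import *; tool()"
```

```text
carrier mm [-21.9 -73.9] z 47.7 yaw rel carrier 0.13 F [-7.8 -0.   6.8] open 0.003 t 4.8
```

Call:
step_arm:
  dr:
    - [0,0,0]
    - [0,0,0]
    - [0,0,0]
  travel:
    - [0.003,0,0]
    - [0.003,0,0]
    - [0.003,0,0]
  gripper: [0,0,0]

```text
time: 5.22
tool_pos: [0.4962, -0.0727, 0.0477]
tool_rot: [[0.999, -0.053, -0.008], [-0.053, -0.999, 0.0], [-0.008, 0.0, -1.0]]
wrist_force: [-11.9, 0.1, 9.2]
opening: 0.004
finger_force: 6.0
```

```bash
python3 -c "from h import *; tool()"
```

```text
carrier mm [-21.9 -73.9] z 47.7 yaw rel carrier 0.14 F [-11.9   0.1   9.2] open 0.004 t 5.2
```

Call:
step_arm:
  dr:
    - [0,0,0]
    - [0,0,0]
    - [0,0,0]
    - [0,0,0]
    - [0,0,0]
  travel:
    - [-0.02,0,0]
    - [-0.03,0,-0.05]
    - [-0.064,-0.04,-0.05]
    - [-0.064,-0.074,-0.05]
    - [-0.064,-0.074,0]
  gripper: [0,0,0,0,0]

```text
time: 5.85
tool_pos: [0.4448, 0.0058, 0.0517]
tool_rot: [[0.999, -0.05, 0.014], [-0.05, -0.999, -0.001], [0.014, 0.0, -1.0]]
wrist_force: [0.5, -0.0, -0.7]
opening: 0.004
finger_force: 0.0
```

Call:
step_arm:
  dr:
    - [0,0,0]
    - [0,0,0]
    - [0,0,0]
    - [0,0,0]
    - [0,0,0]
  travel:
    - [0,0,0]
    - [0.02,0,0]
    - [0.033,0,0]
    - [0.046,0,0]
    - [0.06,0,0]
  gripper: [0,0,0,0,0]

```text
time: 6.48
tool_pos: [0.5006, 0.001, 0.0482]
tool_rot: [[0.999, -0.053, -0.0], [-0.053, -0.999, -0.0], [0.0, 0.0, -1.0]]
wrist_force: [-2.2, -0.7, 2.9]
opening: 0.006
finger_force: 1.7
```

```bash
python3 -c "from h import *; tool()"
```

```text
carrier mm [-21.6  -0. ] z 48.2 yaw rel carrier 0.11 F [-2.2 -0.7  2.9] open 0.006 t 6.5
```

Target is +6; command about 31 mm more.

Call:
step_arm:
  dr:
    - [0,0,0]
    - [0,0,0]
    - [0,0,0]
    - [0,0,0]
    - [0,0,0]
  travel:
    - [0.012,0,0]
    - [0.022,0,0]
    - [0.027,0,0]
    - [0.03,0,0]
    - [0.03,0,0]
  gripper: [0,0,0,0,0]

```text
time: 7.1
tool_pos: [0.5283, -0.0003, 0.0474]
tool_rot: [[0.999, -0.053, -0.004], [-0.053, -0.999, -0.0], [-0.004, 0.0, -1.0]]
wrist_force: [-6.2, 0.4, 4.0]
opening: 0.005
finger_force: 3.4
```

```bash
python3 -c "from h import *; tool()"
```

```text
carrier mm [6.1 0.3] z 47.4 yaw rel carrier 0.14 F [-6.2  0.4  4. ] open 0.005 t 7.1
```

Call:
step_arm:
  dr:
    - [0,0,0]
    - [0,0,0]
    - [0,0,0]
    - [0,0,0]
    - [0,0,0]
  travel:
    - [0.003,0,0]
    - [0.003,0,0]
    - [-0.03,0,0]
    - [-0.04,0,-0.05]
    - [-0.08,-0.04,-0.05]
  gripper: [0,0,0,0,0]

```text
time: 7.72
tool_pos: [0.4561, 0.0428, 0.1014]
tool_rot: [[0.998, -0.057, 0.011], [-0.057, -0.998, -0.001], [0.011, -0.0, -1.0]]
wrist_force: [0.0, 1.6, 0.0]
opening: 0.004
finger_force: 0.0
```

Call:
step_arm:
  dr:
    - [0,0,0]
    - [0,0,0]
    - [0,0,0]
    - [0,0,0]
    - [0,0,0]
  travel:
    - [-0.041,-0.034,0]
    - [-0.041,-0.034,0]
    - [-0.041,-0.034,0.05]
    - [-0.02,-0.034,0.05]
    - [-0.005,-0.034,0.05]
  gripper: [0,0,0,0,0]

```text
time: 8.35
tool_pos: [0.4497, 0.0774, 0.0465]
tool_rot: [[0.999, -0.054, -0.001], [-0.054, -0.999, -0.0], [-0.001, 0.0, -1.0]]
wrist_force: [-0.5, 0.5, -0.4]
opening: 0.008
finger_force: 0.7
```

```bash
python3 -c "from h import *; tool()"
```

```text
carrier mm [-76.7  73.5] z 46.5 yaw rel carrier 0.09 F [-0.5  0.5 -0.4] open 0.008 t 8.3
```

Call:
step_arm:
  dr:
    - [0,0,0]
    - [0,0,0]
    - [0,0,0]
    - [0,0,0]
    - [0,0,0]
  travel:
    - [0.01,0,0]
    - [0.02,0,0]
    - [0.026,0,0]
    - [0.03,0,0]
    - [0.03,0,0]
  gripper: [0,0,0,0,0]

```text
time: 8.98
tool_pos: [0.4764, 0.0765, 0.0481]
tool_rot: [[0.999, -0.053, -0.006], [-0.053, -0.999, -0.0], [-0.006, 0.0, -1.0]]
wrist_force: [-9.7, 0.3, 7.3]
opening: 0.005
finger_force: 4.9
```

```bash
python3 -c "from h import *; tool()"
```

```text
carrier mm [-49.9  74.1] z 48.1 yaw rel carrier 0.14 F [-9.7  0.3  7.3] open 0.005 t 9.0
```

Call:
step_arm:
  dr:
    - [0,0,0]
    - [0,0,0]
    - [0,0,0]
    - [0,0,0]
    - [0,0,0]
  travel:
    - [-0.02,0,0]
    - [-0.03,0,-0.06]
    - [-0.06,0,-0.12]
    - [-0.08,0.04,-0.17]
    - [-0.09,0.07,-0.22]
  gripper: [0,0,0.2,0.4,0.5]

```text
time: 9.6
tool_pos: [0.3858, 0.0133, 0.2657]
tool_rot: [[0.999, -0.051, 0.004], [-0.051, -0.999, -0.001], [0.004, 0.001, -1.0]]
wrist_force: [1.4, -0.8, 0.0]
opening: 0.29
finger_force: 0.0
```

Call:
step_arm:
  dr:
    - [0,0,0]
    - [0,0,0]
    - [0,0,0]
  travel:
    - [0,0.03,-0.05]
    - [0,0.06,-0.1]
    - [0,0.06,-0.1]
  gripper: [0.7,0.7,0.7]

```text
time: 9.98
tool_pos: [0.3847, -0.048, 0.3684]
tool_rot: [[0.998, -0.056, 0.011], [-0.056, -0.998, -0.004], [0.011, 0.003, -1.0]]
wrist_force: [-0.3, 0.2, -0.7]
opening: 0.606
finger_force: 0.0
```

```bash
cat >> h.py <<'E'
def find(n,lo,hi,minpx=200):
    im,d,W=cloud(n)
    m=((W[...,2]>lo)&(W[...,2]<hi)&(d>0)&(abs(W[...,1])<.6)&(W[...,0]>.15)&(W[...,0]<.8)).astype(np.uint8)
    m=cv2.morphologyEx(m,cv2.MORPH_OPEN,np.ones((3,3)))
    k,L,S,C=cv2.connectedComponentsWithStats(m)
    for i in range(1,k):
        if S[i,4]<minpx: continue
        p=W[L==i]; (c,s,a)=cv2.minAreaRect((p[:,:2]*1000).astype(np.float32))
        if s[0]<s[1]: a-=90; s=s[::-1]
        c=np.array(c)/1000
        print(n,'px',C[i].round(),S[i,4],'world',np.round(c,4),'carrier',(car(c)*1000).round(1),'size',np.round(s,1),'long axis rel carrier',round(a-YAW,1),'z',p[:,2].mean().round(4),'col',im[L==i].mean(0).round())
    return im
E
python3 - <<'E'
from h import *
tool(); im=find('wrist',.056,.067); cv2.imwrite('pics/w2.png',im)
print(); find('wrist',.067,.078)
E
```

```text
carrier mm [-134.7  -55.3] z 368.4 yaw rel carrier -0.07 F [-0.3  0.2 -0.7] open 0.606 t 10.0
wrist px [451.  79.] 2893 world [ 0.4897 -0.2815] carrier [ -17.  -282.6] size [108.1  42.9] long axis rel carrier -7.9 z 0.0623 col [213. 209. 207.]
wrist px [534. 111.] 2309 world [ 0.4449 -0.3971] carrier [ -55.3 -400.6] size [94.  43.4] long axis rel carrier -23.1 z 0.0623 col [209. 205. 203.]
wrist px [ 26. 112.] 2043 world [0.4819 0.2875] carrier [-56.1 285. ] size [80.4 43.2] long axis rel carrier -40.9 z 0.0617 col [213. 209. 207.]
wrist px [429. 180.] 1096 world [ 0.3584 -0.2602] carrier [-149.2 -268.6] size [52.8 42.2] long axis rel carrier 46.9 z 0.0623 col [214. 209. 207.]
wrist px [159. 220.] 1600 world [0.3199 0.1314] carrier [-209.2  120.2] size [85.1 42.3] long axis rel carrier -65.9 z 0.0622 col [127. 144. 170.]
wrist px [ 87. 284.] 1421 world [0.2227 0.2582] carrier [-313.3  241.4] size [85.2 42.1] long axis rel carrier -23.1 z 0.0619 col [120. 136. 162.]

wrist px [176.  48.] 3336 world [0.5429 0.0738] carrier [16.6 75. ] size [111.9  42.9] long axis rel carrier -0.1 z 0.0724 col [217. 210. 206.]
wrist px [235.  25.] 1776 world [ 0.5659 -0.0025] carrier [43.8  0.1] size [56.8 42.3] long axis rel carrier 0.4 z 0.0724 col [218. 211. 207.]
wrist px [295.  37.] 2542 world [ 0.548  -0.0767] carrier [ 30.  -74.9] size [84.8 41.3] long axis rel carrier -0.0 z 0.0725 col [206. 201. 198.]
wrist px [ 53. 201.] 2809 world [0.3579 0.2714] carrier [-179.   262.1] size [88.4 62.6] long axis rel carrier -40.0 z 0.0746 col [196. 182. 174.]
```

Boxes all seat at the far end: their near faces read -39, +15 and -12 mm, as they should. Next is block_108.

Call:
step_arm:
  dr:
    - [0,0,0]
    - [0,0,0]
    - [0,0,0]
    - [0,0,0]
    - [0,0,0]
  travel:
    - [0.019,0.037,0.04]
    - [0.038,0.074,0.08]
    - [0.057,0.111,0.12]
    - [0.076,0.148,0.16]
    - [0.095,0.185,0.2]
  gripper: [0.7,0.7,0.7,0.7,0.7]

```text
time: 10.7
tool_pos: [0.468, -0.2354, 0.1599]
tool_rot: [[0.999, -0.051, -0.002], [-0.051, -0.999, 0.002], [-0.002, -0.002, -1.0]]
wrist_force: [1.0, -0.1, -0.2]
opening: 0.702
finger_force: 0.0
```

Call:
step_arm:
  dr:
    - [0,0,4]
    - [0,0,7.9]
    - [0,0,7.9]
    - [0,0,7.9]
  travel:
    - [0.012,0.022,0.03]
    - [0.0227,0.042,0.06]
    - [0.0227,0.042,0.06]
    - [0.0227,0.042,0.06]
  gripper: [0.7,0.7,0.7,0.7]

```text
time: 11.2
tool_pos: [0.4885, -0.2778, 0.1033]
tool_rot: [[0.982, -0.188, -0.001], [-0.188, -0.982, 0.001], [-0.001, -0.001, -1.0]]
wrist_force: [1.0, 0.3, -0.1]
opening: 0.699
finger_force: 0.0
```

```bash
cat >> h.py <<'E'
def to(x,y,z,yaw):
    "travel in tool axes from here to carrier-mm pose"
    s=get_state(); R=np.array(s['tool_rot']); w=O+(x*cx+y*cy)/1000
    t=R.T@(np.array([*w,z/1000])-s['tool_pos']); a=np.degrees(np.arctan2(R[1,0],R[0,0]))
    print('travel',t.round(4),'dz-turn',round(-((yaw+YAW-a+90)%180-90),1))
E
python3 - <<'E'
from h import *
tool(); to(-17,-282.6,32,-7.9); find('scene',.056,.067,150)
E
```

```text
carrier mm [ -18.3 -279. ] z 103.3 yaw rel carrier -7.66 F [ 1.   0.3 -0.1] open 0.699 t 11.2
travel [0.0018 0.0035 0.0713] dz-turn 0.2
scene px [359. 176.] 191 world [0.2226 0.2575] carrier [-313.4  240.8] size [86.7 42.3] long axis rel carrier -22.8 z 0.0628 col [124. 136. 163.]
scene px [325. 193.] 251 world [0.32   0.1299] carrier [-209.   118.8] size [83.6 45.3] long axis rel carrier -64.3 z 0.0626 col [118. 131. 158.]
scene px [139. 220.] 390 world [ 0.4456 -0.3981] carrier [ -54.5 -401.6] size [95.8 43.4] long axis rel carrier -24.6 z 0.063 col [208. 217. 219.]
scene px [426. 217.] 234 world [0.4459 0.3991] carrier [-98.2 394.5] size [69.  42.9] long axis rel carrier 1.1 z 0.0624 col [213. 222. 224.]
scene px [179. 230.] 458 world [ 0.4889 -0.2811] carrier [ -17.8 -282.3] size [111.5  43.6] long axis rel carrier -9.0 z 0.0632 col [172. 182. 186.]
scene px [390. 226.] 316 world [0.4814 0.2875] carrier [-56.6 285. ] size [84.9 42.3] long axis rel carrier -40.8 z 0.0623 col [214. 224. 225.]
scene px [102. 258.] 503 world [ 0.5945 -0.4478] carrier [  96.9 -442.9] size [84.4 45.7] long axis rel carrier -47.3 z 0.0634 col [115. 129. 156.]
```

Call:
step_arm:
  dr:
    - [0,0,0.2]
    - [0,0,0.2]
    - [0,0,0.2]
    - [0,0,0.2]
  travel:
    - [0.002,0.0035,0.04]
    - [0.002,0.0035,0.071]
    - [0.002,0.0035,0.071]
    - [0.002,0.0035,0.071]
  gripper: [0.7,0.7,0.7,0.5]
  force: 20

```text
time: 11.75
tool_pos: [0.4912, -0.2832, 0.0349]
tool_rot: [[0.981, -0.192, 0.003], [-0.192, -0.981, -0.002], [0.004, 0.002, -1.0]]
wrist_force: [-0.5, 0.1, 0.3]
opening: 0.627
finger_force: 0.0
```

Call:
step_arm:
  dr:
    - [0,0,0]
    - [0,0,0]
    - [0,0,0]
    - [0,0,0]
    - [0,0,0]
  travel:
    - [0,0,0]
    - [0,0,0]
    - [0,0,0]
    - [0,0,-0.05]
    - [0,0,-0.1]
  gripper: [0.3,0.3,0.3,0.3,0.3]

```text
time: 12.38
tool_pos: [0.4891, -0.2825, 0.1324]
tool_rot: [[0.981, -0.193, -0.002], [-0.193, -0.981, 0.001], [-0.003, -0.001, -1.0]]
wrist_force: [0.5, -0.8, -1.1]
opening: 0.447
finger_force: 20.0
```

```bash
python3 -c "
from h import *; tool(); to(-42,0,130,0)"
```

```text
carrier mm [ -17.4 -283.7] z 132.4 yaw rel carrier -7.98 F [ 0.5 -0.8 -1.1] open 0.447 t 12.4
travel [-0.0637 -0.2775  0.0028] dz-turn -8.0
```

Call:
step_arm:
  dr:
    - [0,0,-2]
    - [0,0,-4]
    - [0,0,-6]
    - [0,0,-8]
    - [0,0,-8]
  travel:
    - [-0.013,-0.055,-0.01]
    - [-0.026,-0.11,-0.01]
    - [-0.039,-0.166,-0.01]
    - [-0.052,-0.222,0]
    - [-0.064,-0.2775,0.002]
  gripper: [0.3,0.3,0.3,0.3,0.3]

```text
time: 13.0
tool_pos: [0.4798, 0.0034, 0.1295]
tool_rot: [[0.998, -0.055, -0.001], [-0.055, -0.998, -0.0], [-0.001, 0.0, -1.0]]
wrist_force: [0.4, 0.4, -1.3]
opening: 0.444
finger_force: 20.0
```

Call:
step_arm:
  dr:
    - [0,0,0]
    - [0,0,0]
  travel:
    - [0,0,0.015]
    - [0,0,0.02]
  gripper: [0.3,0.3]

```text
time: 13.25
tool_pos: [0.4798, 0.0014, 0.1089]
tool_rot: [[0.999, -0.054, -0.003], [-0.054, -0.999, -0.001], [-0.003, 0.001, -1.0]]
wrist_force: [-0.1, -1.0, -0.5]
opening: 0.445
finger_force: 20.0
```

```bash
python3 -c "
from h import *; tool(); to(-42,0,44,0); im=find('wrist',.12,.16); find('wrist',.13,.155); find('scene',.12,.16); find('wrist',.067,.078)"
```

```text
carrier mm [-42.4  -0.7] z 108.9 yaw rel carrier 0.06 F [-0.1 -1.  -0.5] open 0.445 t 13.2
travel [ 0.0006 -0.0008  0.0649] dz-turn 0.1
wrist px [279. 261.] 17824 world [0.4871 0.0008] carrier [-35.1  -0.9] size [89.9 66.3] long axis rel carrier -0.3 z 0.1376 col [163. 166. 167.]
wrist px [279. 262.] 16664 world [ 0.4873 -0.    ] carrier [-34.8  -1.8] size [90.1 66.1] long axis rel carrier 1.5 z 0.1372 col [167. 170. 172.]
scene px [286. 205.] 599 world [ 4.8e-01 -2.0e-04] carrier [-42.1  -2.3] size [110.   64.2] long axis rel carrier 4.1 z 0.1372 col [155. 164. 168.]
scene px [533. 238.] 416 world [0.6225 0.5696] carrier [ 68.7 574.5] size [59.5 39.2] long axis rel carrier 47.9 z 0.1356 col [178. 186. 190.]
scene px [  7. 277.] 351 world [ 0.7161 -0.577 ] carrier [ 225.4 -565.2] size [60.7 23.3] long axis rel carrier 11.3 z 0.1327 col [ 43.  72. 112.]
wrist px [152. 113.] 16450 world [0.5547 0.0728] carrier [28.4 74.7] size [138.3  42.6] long axis rel carrier 0.2 z 0.0725 col [206. 200. 196.]
wrist px [276.  73.] 10670 world [ 0.5786 -0.0033] carrier [56.5  0. ] size [82.2 42.2] long axis rel carrier 0.1 z 0.0726 col [193. 188. 185.]
wrist px [400.  94.] 13761 world [ 0.561  -0.0766] carrier [ 43.  -74.1] size [110.3  42.3] long axis rel carrier 0.2 z 0.0726 col [187. 183. 180.]
```

Call:
step_arm:
  dr:
    - [0,0,0]
    - [0,0,0]
    - [0,0,0]
    - [0,0,0]
    - [0,0,0]
  travel:
    - [0.0005,-0.001,0.03]
    - [0.0005,-0.001,0.045]
    - [0.0005,-0.001,0.055]
    - [0.0005,-0.001,0.062]
    - [0.0005,-0.001,0.066]
  gripper: [0.3,0.3,0.3,0.3,0.3]

```text
time: 14.08
tool_pos: [0.4816, 0.0026, 0.0445]
tool_rot: [[0.998, -0.055, 0.001], [-0.055, -0.998, -0.0], [0.001, 0.0, -1.0]]
wrist_force: [0.3, -0.3, 1.3]
opening: 0.444
finger_force: 20.0
```

```bash
python3 -c "
from h import *; tool()"
```

```text
carrier mm [-40.7   0.6] z 44.5 yaw rel carrier 0.02 F [ 0.3 -0.3  1.3] open 0.444 t 14.1
```

Call:
step_arm:
  dr:
    - [0,0,0]
    - [0,0,0]
  travel:
    - [0,0,0.003]
    - [0,0,0.003]
  gripper: [0.3,0.3]

```text
time: 14.32
tool_pos: [0.4816, 0.0026, 0.0443]
tool_rot: [[0.999, -0.054, 0.001], [-0.054, -0.999, -0.001], [0.001, 0.0, -1.0]]
wrist_force: [-5.8, 0.7, 10.0]
opening: 0.443
finger_force: 20.0
```

Call:
step_arm:
  dr:
    - [0,0,0]
    - [0,0,0]
    - [0,0,0]
    - [0,0,0]
    - [0,0,0]
  travel:
    - [0,0,0]
    - [0,0,0]
    - [0,0,-0.03]
    - [0,0,-0.08]
    - [0,0,-0.13]
  gripper: [0.55,0.6,0.6,0.6,0.65]

```text
time: 14.95
tool_pos: [0.4809, 0.0028, 0.1722]
tool_rot: [[0.999, -0.055, -0.001], [-0.055, -0.999, 0.0], [-0.001, -0.0, -1.0]]
wrist_force: [0.9, 0.8, -0.6]
opening: 0.643
finger_force: 0.0
```

Call:
step_arm:
  dr:
    - [0,0,0]
    - [0,0,0]
    - [0,0,0]
    - [0,0,0]
    - [0,0,0]
  travel:
    - [-0.02,-0.04,-0.04]
    - [-0.04,-0.08,-0.08]
    - [-0.06,-0.1,-0.12]
    - [-0.07,-0.12,-0.16]
    - [-0.08,-0.12,-0.18]
  gripper: [0.7,0.7,0.7,0.7,0.7]

```text
time: 15.58
tool_pos: [0.408, 0.1282, 0.3539]
tool_rot: [[0.999, -0.052, 0.004], [-0.052, -0.999, 0.001], [0.004, -0.001, -1.0]]
wrist_force: [0.0, 0.1, -0.0]
opening: 0.702
finger_force: 0.0
```

```bash
python3 -c "
from h import *; tool(); im=find('wrist',.056,.067); print(); find('wrist',.067,.08)
cv2.imwrite('pics/w3.png',im); find('side',.056,.067)"
```

```text
carrier mm [-121.1  121.9] z 353.9 yaw rel carrier 0.17 F [ 0.   0.1 -0. ] open 0.702 t 15.6
wrist px [156. 120.] 2052 world [0.4819 0.2879] carrier [-56.1 285.4] size [80.1 42.5] long axis rel carrier -40.6 z 0.062 col [218. 213. 211.]
wrist px [ 77. 153.] 1598 world [0.4453 0.4   ] carrier [-98.9 395.4] size [64.5 42.9] long axis rel carrier 0.5 z 0.0619 col [215. 210. 208.]
wrist px [551. 191.] 577 world [ 0.3556 -0.2436] carrier [-153.  -252.2] size [62.5 29.1] long axis rel carrier 10.2 z 0.0617 col [190. 189. 188.]
wrist px [281. 231.] 1651 world [0.3199 0.1316] carrier [-209.3  120.4] size [84.1 42.9] long axis rel carrier -65.9 z 0.0623 col [124. 139. 163.]

wrist px [318.  54.] 3733 world [0.5485 0.0735] carrier [22.2 75.1] size [123.9  42.1] long axis rel carrier 0.0 z 0.0726 col [200. 195. 192.]
wrist px [380.  31.] 2208 world [ 0.5724 -0.0028] carrier [50.3  0.2] size [68.5 42.5] long axis rel carrier 0.1 z 0.0726 col [214. 207. 203.]
wrist px [441.  43.] 3073 world [ 0.5546 -0.0762] carrier [ 36.6 -74.1] size [96.5 43. ] long axis rel carrier 0.1 z 0.0726 col [212. 205. 
[... 171 characters left out ...]
] 2718 world [0.3582 0.2718] carrier [-178.7  262.6] size [87.2 61.9] long axis rel carrier -40.2 z 0.075 col [201. 185. 176.]
side px [338. 259.] 411 world [0.3219 0.1316] carrier [-207.3  120.5] size [84.9 43.2] long axis rel carrier -66.1 z 0.0639 col [136. 156. 188.]
side px [382. 307.] 556 world [0.2243 0.2587] carrier [-311.7  242.1] size [83.5 43.4] long axis rel carrier -23.3 z 0.0638 col [135. 156. 190.]
side px [268. 313.] 545 world [0.4832 0.2883] carrier [-54.8 285.9] size [79.8 41.6] long axis rel carrier -41.0 z 0.0636 col [239. 241. 241.]
side px [280. 361.] 601 world [0.4466 0.4002] carrier [-97.5 395.6] size [66.1 43.7] long axis rel carrier 0.7 z 0.0636 col [238. 239. 240.]
```

Call:
step_arm:
  dr:
    - [0,0,0]
    - [0,0,0]
    - [0,0,0]
    - [0,0,0]
    - [0,0,0]
  travel:
    - [0.013,-0.033,0.03]
    - [0.026,-0.066,0.06]
    - [0.039,-0.099,0.1]
    - [0.052,-0.132,0.14]
    - [0.065,-0.1635,0.18]
  gripper: [0.7,0.7,0.7,0.7,0.7]

```text
time: 16.35
tool_pos: [0.4816, 0.2868, 0.1675]
tool_rot: [[0.998, -0.055, -0.003], [-0.055, -0.998, -0.002], [-0.003, 0.002, -1.0]]
wrist_force: [0.6, -1.0, -0.2]
opening: 0.7
finger_force: 0.0
```

Call:
step_arm:
  dr:
    - [0,0,10]
    - [0,0,20]
    - [0,0,30]
    - [0,0,40.6]
    - [0,0,40.6]
  travel:
    - [0,0,0.03]
    - [0,0,0.05]
    - [0,0,0.07]
    - [0,0,0.07]
    - [0,0,0.07]
  gripper: [0.7,0.7,0.7,0.7,0.7]

```text
time: 16.98
tool_pos: [0.4961, 0.2363, 0.0953]
tool_rot: [[0.769, -0.639, -0.019], [-0.638, -0.769, 0.05], [-0.046, -0.026, -0.999]]
wrist_force: [-0.3, 0.7, -0.3]
opening: 0.702
finger_force: 0.0
```

```bash
python3 -c "
from h import *; tool(); to(-56.1,285.4,32,-40.6); find('side',.056,.067); find('scene',.056,.067)"
```

```text
carrier mm [-39.1 234.7] z 95.3 yaw rel carrier -36.51 F [-0.3  0.7 -0.3] open 0.702 t 17.0
travel [-0.0409 -0.0289  0.066 ] dz-turn 4.1
side px [338. 260.] 442 world [0.3221 0.1311] carrier [-207.1  120.1] size [84.8 43.2] long axis rel carrier -65.5 z 0.0637 col [119. 140. 171.]
side px [382. 307.] 567 world [0.2241 0.258 ] carrier [-311.9  241.4] size [83.5 44.8] long axis rel carrier -22.9 z 0.0636 col [140. 162. 198.]
side px [267. 313.] 554 world [0.484  0.2881] carrier [-54.  285.8] size [80.4 41.9] long axis rel carrier -40.2 z 0.0636 col [239. 240. 240.]
side px [280. 361.] 613 world [0.4466 0.3997] carrier [-97.6 395.1] size [65.8 43.4] long axis rel carrier 1.2 z 0.0638 col [240. 241. 242.]
scene px [324. 193.] 244 world [0.3207 0.1303] carrier [-208.4  119.2] size [83.9 45.5] long axis rel carrier -66.8 z 0.0626 col [ 92. 105. 127.]
scene px [138. 220.] 385 world [ 0.4451 -0.3983] carrier [ -55.  -401.7] size [94.7 43.6] long axis rel carrier -22.9 z 0.0632 col [210. 220. 221.]
scene px [426. 217.] 236 world [0.4468 0.3989] carrier [-97.2 394.3] size [67.  42.8] long axis rel carrier 0.3 z 0.0624 col [211. 221. 223.]
scene px [390. 227.] 261 world [0.482  0.2862] carrier [-56.  283.8] size [80.1 43.5] long axis rel carrier -40.3 z 0.0622 col [212. 222. 224.]
scene px [102. 258.] 506 world [ 0.594 -0.448] carrier [  96.3 -443.1] size [84.4 45.4] long axis rel carrier -48.3 z 0.0632 col [114. 128. 155.]
```

The wrist hit its range limit here, so I use the half-turn grasp instead.

Call:
step_arm:
  dr:
    - [0,0,-10]
    - [0,0,-20]
    - [0,0,-30]
    - [0,0,-40]
    - [0,0,-50]
  travel:
    - [0,0,-0.02]
    - [0,0,-0.04]
    - [0,0,-0.04]
    - [0,0,-0.04]
    - [0,0,-0.04]
  gripper: [0.7,0.7,0.7,0.7,0.7]

```text
time: 17.7
tool_pos: [0.4966, 0.2389, 0.1381]
tool_rot: [[0.981, 0.191, -0.015], [0.192, -0.98, 0.052], [-0.004, -0.054, -0.999]]
wrist_force: [0.2, -0.7, 0.4]
opening: 0.701
finger_force: 0.0
```

```bash
python3 -c "
from h import *; tool(); print(get_state()['tool_rot'],get_state()['joint_pos']);to(-56.1,285.4,95,-40.6)"
```

```text
carrier mm [-38.7 237.3] z 138.1 yaw rel carrier 14.23 F [ 0.2 -0.7  0.4] open 0.701 t 17.7
[[ 0.98138876  0.1914725  -0.01464196]
 [ 0.19198116 -0.98002136  0.05197461]
 [-0.00439772 -0.05381828 -0.99854106]] [0.31094698 0.10613464 1.48504767 0.05400167 1.54847767 1.68752613]
travel [-0.0048 -0.0485  0.0458] dz-turn 54.8
```

Call:
step_arm:
  dr:
    - [-3.1,0.25,0]
    - [-3.1,0.25,0]
  travel:
    - [-0.005,-0.05,0]
    - [-0.005,-0.05,0]
  gripper: [0.7,0.7]

```text
time: 17.95
tool_pos: [0.4812, 0.2902, 0.1409]
tool_rot: [[0.982, 0.191, -0.0], [0.191, -0.982, 0.001], [-0.0, -0.001, -1.0]]
wrist_force: [-1.1, -0.7, -0.3]
opening: 0.697
finger_force: 0.0
```

Call:
step_arm:
  dr:
    - [0,0,-10]
    - [0,0,-20]
    - [0,0,-30]
    - [0,0,-40]
    - [0,0,-50]
  travel:
    - [0,0,0]
    - [0,0,0]
    - [0,0,0]
    - [0,0,0]
    - [0,0,0]
  gripper: [0.7,0.7,0.7,0.7,0.7]

```text
time: 18.58
tool_pos: [0.4828, 0.2859, 0.1407]
tool_rot: [[0.485, 0.875, -0.0], [0.875, -0.485, -0.001], [-0.001, 0.0, -1.0]]
wrist_force: [-0.0, -0.9, 0.5]
opening: 0.7
finger_force: 0.0
```

Call:
step_arm:
  dr:
    - [0,0,-10]
    - [0,0,-20]
    - [0,0,-30]
    - [0,0,-40]
    - [0,0,-50]
  travel:
    - [0,0,0]
    - [0,0,0]
    - [0,0,0]
    - [0,0,0]
    - [0,0,0]
  gripper: [0.7,0.7,0.7,0.7,0.7]

```text
time: 19.2
tool_pos: [0.4828, 0.2859, 0.1407]
tool_rot: [[-0.358, 0.934, -0.0], [0.934, 0.358, -0.001], [-0.001, -0.001, -1.0]]
wrist_force: [-0.3, -0.0, 0.2]
opening: 0.7
finger_force: 0.0
```

Call:
step_arm:
  dr:
    - [0,0,-10]
    - [0,0,-20]
    - [0,0,-25]
    - [0,0,-25]
  travel:
    - [0,0,0]
    - [0,0,0]
    - [0,0,0]
    - [0,0,0]
  gripper: [0.7,0.7,0.7,0.7]

```text
time: 19.7
tool_pos: [0.4828, 0.2859, 0.1407]
tool_rot: [[-0.714, 0.7, -0.0], [0.7, 0.714, -0.001], [-0.0, -0.001, -1.0]]
wrist_force: [-0.2, 0.5, 0.7]
opening: 0.702
finger_force: 0.0
```

```bash
python3 - <<'E'
s=open('h.py').read()
i=s.index('def to(')
s=s[:i]+'''from scipy.spatial.transform import Rotation as Rn
def to(x,y,z,yaw,half=False):
    "travel/turn in tool axes from here to carrier-mm pose, tool down"
    s=get_state(); R=np.array(s['tool_rot']); w=O+(x*cx+y*cy)/1000
    t=R.T@(np.array([*w,z/1000])-s['tool_pos'])
    D=Rn.from_euler('z',yaw+YAW,degrees=True).as_matrix()@np.diag([1,-1,-1])
    print('travel',t.round(4),'turn',Rn.from_matrix(R.T@D).as_rotvec(degrees=True).round(1))
'''
open('h.py','w').write(s)
E
python3 -c "
from h import *; tool(); print(get_state()['joint_pos'].round(2));to(-56.1,285.4,32,139.4);find('side',.056,.067)"
```

```text
carrier mm [-55.1 283.5] z 140.7 yaw rel carrier 138.75 F [-0.2  0.5  0.7] open 0.702 t 19.7
[ 0.43  0.13  1.45 -0.    1.56 -0.36]
travel [0.002  0.0008 0.1087] turn [-0.   0.  -0.7]
side px [342. 265.] 263 world [0.3172 0.143 ] carrier [-212.6  131.7] size [60.3 42.3] long axis rel carrier -66.9 z 0.0636 col [110. 128. 155.]
side px [382. 307.] 594 world [0.2241 0.2579] carrier [-311.9  241.3] size [83.4 44.7] long axis rel carrier -22.9 z 0.0637 col [136. 158. 194.]
side px [268. 313.] 541 world [0.484  0.2881] carrier [-54.  285.7] size [80.3 42.8] long axis rel carrier -41.1 z 0.0636 col [227. 232. 234.]
side px [280. 361.] 577 world [0.4466 0.4007] carrier [-97.6 396.2] size [65.9 43. ] long axis rel carrier 1.0 z 0.0636 col [241. 243. 243.]
```

Call:
step_arm:
  dr:
    - [0,0,-0.7]
    - [0,0,-0.7]
    - [0,0,-0.7]
    - [0,0,-0.7]
  travel:
    - [0.002,0.001,0.06]
    - [0.002,0.001,0.108]
    - [0.002,0.001,0.108]
    - [0.002,0.001,0.108]
  gripper: [0.7,0.7,0.7,0.5]
  force: 20

```text
time: 20.25
tool_pos: [0.4835, 0.2886, 0.035]
tool_rot: [[-0.723, 0.691, 0.003], [0.691, 0.723, 0.001], [-0.001, 0.002, -1.0]]
wrist_force: [0.2, 0.1, 0.0]
opening: 0.626
finger_force: 0.0
```

Call:
step_arm:
  dr:
    - [0,0,0]
    - [0,0,0]
    - [0,0,0]
    - [0,0,0]
    - [0,0,0]
  travel:
    - [0,0,0]
    - [0,0,0]
    - [0,0,0]
    - [0,0,-0.05]
    - [0,0,-0.11]
  gripper: [0.3,0.3,0.3,0.3,0.3]

```text
time: 20.88
tool_pos: [0.4811, 0.2876, 0.1428]
tool_rot: [[-0.723, 0.691, -0.003], [0.691, 0.723, -0.002], [0.001, -0.004, -1.0]]
wrist_force: [1.0, 0.3, -0.8]
opening: 0.448
finger_force: 20.0
```

```bash
python3 -c "
from h import *; tool(); to(-56,-74,140,180)"
```

```text
carrier mm [-56.9 285. ] z 142.8 yaw rel carrier 139.47 F [ 1.   0.3 -0.8] open 0.448 t 20.9
travel [-0.234  -0.2723  0.0036] turn [ -0.2  -0.1 -40.5]
```

Call:
step_arm:
  dr:
    - [0,0,0]
    - [0,0,0]
    - [0,0,0]
    - [0,0,0]
    - [0,0,0]
  travel:
    - [-0.03,-0.035,0]
    - [-0.06,-0.07,0]
    - [-0.09,-0.105,0]
    - [-0.12,-0.14,0]
    - [-0.15,-0.175,0]
  gripper: [0.3,0.3,0.3,0.3,0.3]

```text
time: 21.5
tool_pos: [0.4697, 0.0566, 0.1436]
tool_rot: [[-0.723, 0.691, 0.001], [0.691, 0.723, -0.001], [-0.001, 0.0, -1.0]]
wrist_force: [0.4, -1.0, -0.9]
opening: 0.444
finger_force: 20.0
```

Call:
step_arm:
  dr:
    - [0,0,-10]
    - [0,0,-20]
    - [0,0,-30]
    - [0,0,-40.5]
    - [0,0,-40.5]
  travel:
    - [-0.03,-0.035,0]
    - [-0.06,-0.07,0]
    - [-0.084,-0.0973,0.003]
    - [-0.084,-0.0973,0.003]
    - [-0.084,-0.0973,0.003]
  gripper: [0.3,0.3,0.3,0.3,0.3]

```text
time: 22.12
tool_pos: [0.4633, -0.0709, 0.1404]
tool_rot: [[-0.998, 0.059, 0.0], [0.059, 0.998, -0.0], [-0.0, -0.0, -1.0]]
wrist_force: [0.3, 0.0, -0.8]
opening: 0.447
finger_force: 20.0
```

Call:
step_arm:
  dr:
    - [0,0,0]
    - [0,0,0]
  travel:
    - [0,0,0.025]
    - [0,0,0.025]
  gripper: [0.3,0.3]

```text
time: 22.38
tool_pos: [0.462, -0.0696, 0.1136]
tool_rot: [[-0.998, 0.057, -0.004], [0.057, 0.998, 0.001], [0.004, 0.0, -1.0]]
wrist_force: [-0.3, -0.7, -0.3]
opening: 0.447
finger_force: 20.0
```

```bash
python3 -c "
from h import *; tool(); to(-56,-74,45,180);find('scene',.13,.158);find('wrist',.13,.158);"
```

```text
carrier mm [-56.3 -72.6] z 113.6 yaw rel carrier 179.89 F [-0.3 -0.7 -0.3] open 0.447 t 22.4
travel [-0.0006 -0.0015  0.0686] turn [ 0.  -0.2 -0.1]
scene px [259. 200.] 409 world [ 0.4636 -0.0728] carrier [-54.5 -75.8] size [84.6 61.7] long axis rel carrier 18.1 z 0.1412 col [154. 163. 168.]
scene px [534. 236.] 232 world [0.6232 0.5713] carrier [ 69.4 576.2] size [47.3 25.5] long axis rel carrier 50.4 z 0.1418 col [163. 171. 175.]
wrist px [280. 271.] 14703 world [ 0.4604 -0.0704] carrier [-57.9 -73.5] size [79.8 66.1] long axis rel carrier 0.2 z 0.1418 col [174. 175. 176.]
```

Call:
step_arm:
  dr:
    - [0,0,0]
    - [0,0,0]
    - [0,0,0]
    - [0,0,0]
    - [0,0,0]
  travel:
    - [-0.002,-0.0015,0.03]
    - [-0.002,-0.0015,0.05]
    - [-0.002,-0.0015,0.06]
    - [-0.002,-0.0015,0.067]
    - [-0.002,-0.0015,0.069]
  gripper: [0.3,0.3,0.3,0.3,0.3]

```text
time: 23.1
tool_pos: [0.4668, -0.0719, 0.05]
tool_rot: [[-0.998, 0.056, 0.004], [0.056, 0.998, -0.001], [-0.004, -0.001, -1.0]]
wrist_force: [-5.5, 2.1, 11.0]
opening: 0.446
finger_force: 20.0
```

Call:
step_arm:
  dr:
    - [0,0,0]
    - [0,0,0]
  travel:
    - [0,0,0.003]
    - [0,0,0.003]
  gripper: [0.3,0.3]

```text
time: 23.35
tool_pos: [0.467, -0.0719, 0.0482]
tool_rot: [[-0.998, 0.056, 0.004], [0.056, 0.998, -0.001], [-0.004, -0.001, -1.0]]
wrist_force: [-7.1, 2.8, 15.1]
opening: 0.444
finger_force: 20.0
```

```bash
python3 -c "
from h import *; tool()"
```

```text
carrier mm [-51.1 -74.6] z 48.2 yaw rel carrier 179.96 F [-7.1  2.8 15.1] open 0.444 t 23.4
```

Call:
step_arm:
  dr:
    - [0,0,0]
    - [0,0,0]
    - [0,0,0]
    - [0,0,0]
  travel:
    - [0.003,0,-0.003]
    - [0.004,0,-0.003]
    - [0.004,0,0]
    - [0.004,0,0]
  gripper: [0.3,0.3,0.3,0.3]

```text
time: 23.85
tool_pos: [0.4641, -0.0722, 0.0475]
tool_rot: [[-0.998, 0.056, 0.007], [0.056, 0.998, -0.001], [-0.007, -0.001, -1.0]]
wrist_force: [-0.9, 1.6, 15.9]
opening: 0.446
finger_force: 20.0
```

```bash
python3 -c "
from h import *; tool()"
```

```text
carrier mm [-54.  -75.1] z 47.5 yaw rel carrier 179.96 F [-0.9  1.6 15.9] open 0.446 t 23.9
```

```bash
python3 -c "
from h import *
im=find('wrist',.066,.086); cv2.imwrite('pics/w4.png',im)"
```

```text
wrist px [279. 213.] 4159 world [ 0.4261 -0.0707] carrier [-92.1 -75.7] size [42.2 16.9] long axis rel carrier 89.4 z 0.0763 col [189. 196. 198.]
wrist px [435. 253.] 10552 world [0.4577 0.0029] carrier [-64.6  -0.5] size [66.5 42.8] long axis rel carrier -0.4 z 0.0721 col [195. 195. 194.]
wrist px [219. 268.] 321 world [ 0.4523 -0.1005] carrier [ -64.3 -104. ] size [9.6 1.5] long axis rel carrier 89.1 z 0.0768 col [95. 93. 93.]
wrist px [340. 269.] 338 world [ 0.4553 -0.0441] carrier [-64.3 -47.6] size [9.6 1.5] long axis rel carrier 89.4 z 0.0768 col [97. 95. 95.]
wrist px [537. 324.] 1302 world [0.4989 0.0611] carrier [-26.6  60. ] size [30.4 16.5] long axis rel carrier -2.3 z 0.0709 col [157. 150. 144.]
wrist px [279. 343.] 835 world [ 0.4956 -0.0743] carrier [-22.5 -75.5] size [41.3 20.5] long axis rel carrier 89.5 z 0.079 col [146. 151. 153.]
wrist px [281. 403.] 2458 world [ 0.5379 -0.0762] carrier [ 19.9 -75.1] size [42.  24.7] long axis rel carrier 89.9 z 0.0727 col [174. 172. 172.]
wrist px [517. 403.] 829 world [0.5483 0.0562] carrier [23.  57.8] size [29.3 10.7] long axis rel carrier 0.9 z 0.0712 col [165. 157. 152.]
```

View pics/w4.png

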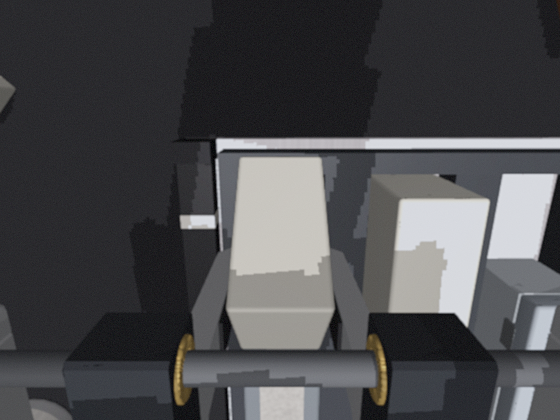

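```bash
python3 -c "
from h import *
im,d,W=cloud('wrist')
for v in range(145,420,12): print(v,(car(W[v,280])*1000).round(0),(W[v,280,2]*1000).round(0))"
```

```text
145 [-114.  -76.] 10.0
157 [-113.  -76.] 49.0
169 [-108.  -76.] 55.0
181 [-103.  -76.] 63.0
193 [-99. -76.] 68.0
205 [-94. -76.] 72.0
217 [-90. -76.] 79.0
229 [-86. -76.] 83.0
241 [-83. -76.] 89.0
253 [-79. -76.] 93.0
265 [-76. -76.] 96.0
277 [-73. -75.] 101.0
289 [-69. -75.] 105.0
301 [-67. -75.] 109.0
313 [-62. -75.] 110.0
325 [-49. -76.] 99.0
337 [-34. -76.] 87.0
349 [-83. -75.] 157.0
361 [-83. -75.] 162.0
373 [-81. -75.] 162.0
385 [-78. -75.] 163.0
397 [ 16. -76.] 72.0
409 [ 24. -76.] 72.0
```

The picture shows the block pitched about 52° between the fingers: its top edge runs from z=49 at row 157 to z=110 at row 301. Its far lower edge caught on box_112's top. I'll lift it and look, then set it level on free bench and regrasp.

Call:
step_arm:
  dr:
    - [0,0,0]
    - [0,0,0]
    - [0,0,0]
    - [0,0,0]
  travel:
    - [0,0,-0.03]
    - [0,0,-0.06]
    - [0,0,-0.09]
    - [0,0,-0.09]
  gripper: [0.3,0.3,0.3,0.3]

```text
time: 24.45
tool_pos: [0.4629, -0.0723, 0.1354]
tool_rot: [[-0.998, 0.056, 0.005], [0.056, 0.998, -0.002], [-0.005, -0.002, -1.0]]
wrist_force: [-0.3, 0.6, -0.8]
opening: 0.446
finger_force: 20.0
```

```bash
python3 -c "
from h import *
tool(); to(-80,-195,140,180)
im,d,W=cloud('wrist')
for v in range(133,350,18): print(v,(car(W[v,280])*1000).round(0),(W[v,280,2]*1000).round(0))
im,d,W=cloud('side'); cv2.imwrite('pics/s4.png',cv2.resize(im[80:280,160:420],None,fx=3,fy=3))"
```

```text
carrier mm [-55.2 -75.3] z 135.4 yaw rel carrier 179.96 F [-0.3  0.6 -0.8] open 0.446 t 24.4
travel [ 0.0247 -0.1198 -0.0045] turn [-0.1  0.3 -0. ]
133 [-116.  -76.] 10.0
151 [-104.  -76.] 32.0
169 [-109.  -76.] 144.0
187 [-102.  -76.] 153.0
205 [-96. -76.] 162.0
223 [-90. -76.] 169.0
241 [-84. -76.] 176.0
259 [-78. -76.] 182.0
277 [-73. -76.] 188.0
295 [-69. -76.] 194.0
313 [-63. -76.] 197.0
331 [-43. -76.] 181.0
349 [-84. -76.] 245.0
```

View pics/s4.png

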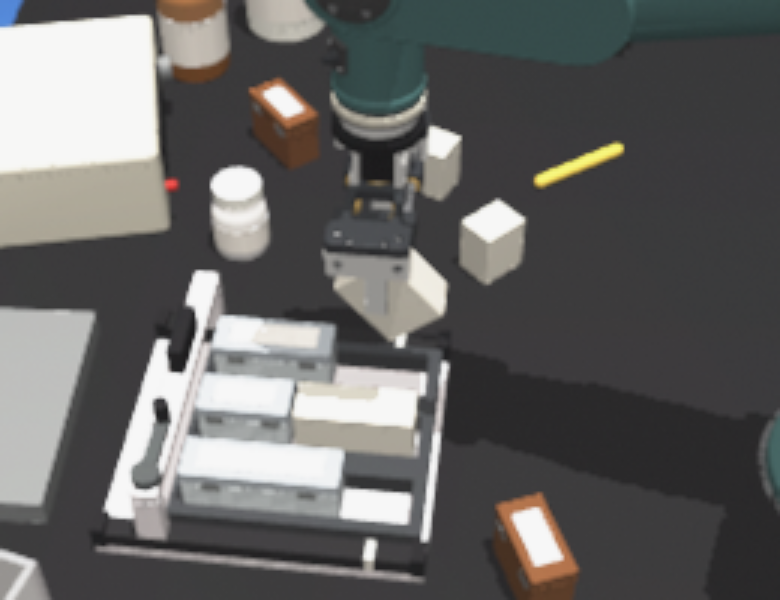

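The side picture agrees: the tilted block is in the gripper at (390,290), the boxes and block_108 stand undisturbed, and the lever lies along the bar at (155,440). I carry the block to free bench and tilt the tool to level it.

Call:
step_arm:
  dr:
    - [0,0,0]
    - [0,0,0]
    - [0,0,0]
  travel:
    - [0.01,-0.05,-0.01]
    - [0.02,-0.1,-0.01]
    - [0.025,-0.12,-0.01]
  gripper: [0.3,0.3,0.3]

```text
time: 24.92
tool_pos: [0.4279, -0.1917, 0.1409]
tool_rot: [[-0.998, 0.058, -0.004], [0.058, 0.998, 0.001], [0.004, 0.001, -1.0]]
wrist_force: [0.2, 0.3, -0.9]
opening: 0.444
finger_force: 20.0
```

Call:
step_arm:
  dr:
    - [0,10,0]
    - [0,20,0]
    - [0,30,0]
    - [0,40,0]
    - [0,47,0]
  travel:
    - [0,0,0]
    - [0,0,0]
    - [0,0,0]
    - [0,0,0]
    - [0,0,0]
  gripper: [0.3,0.3,0.3,0.3,0.3]

```text
time: 25.55
tool_pos: [0.4294, -0.1899, 0.1403]
tool_rot: [[-0.674, 0.055, -0.736], [0.036, 0.998, 0.041], [0.737, 0.001, -0.675]]
wrist_force: [-0.0, 0.2, -1.1]
opening: 0.446
finger_force: 20.0
```

Call:
step_arm:
  dr:
    - [0,0,0]
    - [0,0,0]
  travel:
    - [0,0,0]
    - [0,0,0]
  gripper: [0.3,0.3]

```text
time: 25.8
tool_pos: [0.4292, -0.1902, 0.1429]
tool_rot: [[-0.681, 0.056, -0.73], [0.038, 0.998, 0.041], [0.731, -0.0, -0.682]]
wrist_force: [-0.3, -0.3, -0.0]
opening: 0.445
finger_force: 20.0
```

```bash
python3 -c "
from h import *
tool(); print(get_state()['tool_rot'].round(2), get_state()['joint_pos'].round(2))
im,d,W=cloud('side'); cv2.imwrite('pics/s5.png',cv2.resize(im[60:260,180:440],None,fx=3,fy=3))
for n in ('side','scene'):
  im,d,W=cloud(n); C=car(W)*1000; m=(abs(C[...,0]+90)<80)&(abs(C[...,1]+195)<24)&(W[...,2]>.02)&(W[...,2]<.2)&(im.min(-1)>120)
  print(n,m.sum(),np.percentile(C[m],[1,50,99],axis=0).round().tolist(),np.percentile(W[m][:,2],[1,50,99]).round(3) if m.any() else '')
"
```

```text
carrier mm [ -82.4 -194.8] z 142.9 yaw rel carrier 179.95 F [-0.3 -0.3 -0. ] open 0.445 t 25.8
[[-0.68  0.06 -0.73]
 [ 0.04  1.    0.04]
 [ 0.73 -0.   -0.68]] [-0.37  0.53  1.15 -0.29  2.23 -1.97]
side 621 [[-118.0, -217.0], [-85.0, -178.0], [-40.0, -172.0]] [0.133 0.188 0.198]
scene 109 [[-43.0, -217.0], [-40.0, -199.0], [-37.0, -177.0]] [0.136 0.146 0.159]
```

View pics/s5.png

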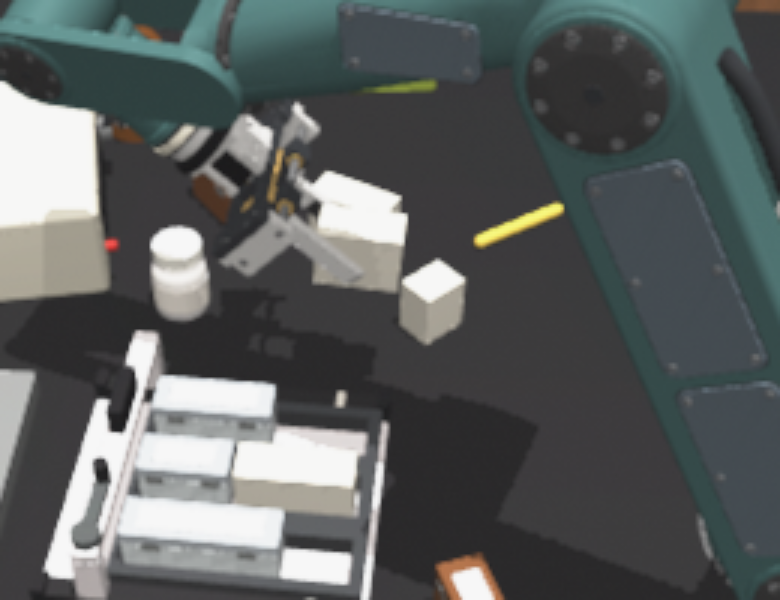

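The picture shows the block level now, at (360,245), so I lower it about 0.13 m onto the bench.

Call:
step_arm:
  dr:
    - [0,0,0]
    - [0,0,0]
    - [0,0,0]
    - [0,0,0]
    - [0,0,0]
  travel:
    - [-0.037,-0.008,0.034]
    - [-0.066,-0.008,0.061]
    - [-0.08,-0.008,0.075]
    - [-0.088,-0.008,0.082]
    - [-0.091,-0.008,0.085]
  gripper: [0.3,0.3,0.3,0.3,0.3]

```text
time: 26.58
tool_pos: [0.4297, -0.1986, 0.0197]
tool_rot: [[-0.682, 0.056, -0.729], [0.039, 0.998, 0.04], [0.73, -0.001, -0.683]]
wrist_force: [0.9, -0.1, -0.5]
opening: 0.453
finger_force: 20.0
```

Call:
step_arm:
  dr:
    - [0,0,0]
    - [0,0,0]
    - [0,0,0]
  travel:
    - [-0.002,0,0.002]
    - [-0.004,0,0.0037]
    - [-0.004,0,0.0037]
  gripper: [0.3,0.3,0.3]

```text
time: 26.95
tool_pos: [0.4302, -0.1986, 0.0167]
tool_rot: [[-0.682, 0.056, -0.729], [0.04, 0.998, 0.039], [0.73, -0.002, -0.683]]
wrist_force: [2.5, 0.5, 7.9]
opening: 0.446
finger_force: 20.0
```

```bash
python3 -c "
from h import *
tool()
im,d,W=cloud('side'); C=car(W)*1000; m=(abs(C[...,0]+90)<60)&(abs(C[...,1]+200)<24)&(W[...,2]>.005)&(W[...,2]<.12)&(im.min(-1)>110)
print(m.sum(),np.percentile(C[m],[1,50,99],axis=0).round().tolist(),np.percentile(W[m][:,2],[1,50,99]).round(3))
"
```

```text
carrier mm [ -80.9 -203.2] z 16.7 yaw rel carrier 179.81 F [2.5 0.5 7.9] open 0.446 t 26.9
541 [[-116.0, -223.0], [-82.0, -186.0], [-38.0, -177.0]] [0.006 0.062 0.071]
```

Call:
step_arm:
  dr:
    - [0,0,0]
    - [0,0,0]
    - [0,0,0]
    - [0,0,0]
    - [0,0,0]
  travel:
    - [0,0,0]
    - [0,0,0]
    - [0.02,0,-0.02]
    - [0.05,0,-0.05]
    - [0.08,0,-0.08]
  gripper: [0.55,0.65,0.65,0.65,0.7]

```text
time: 27.62
tool_pos: [0.4328, -0.1984, 0.1273]
tool_rot: [[-0.68, 0.056, -0.731], [0.038, 0.998, 0.041], [0.732, -0.0, -0.681]]
wrist_force: [0.3, 0.6, -0.5]
opening: 0.695
finger_force: 0.0
```

Call:
step_arm:
  dr:
    - [0,-10,0]
    - [0,-20,0]
    - [0,-30,0]
    - [0,-40,0]
    - [0,-47,0]
  travel:
    - [0.03,0,-0.03]
    - [0.06,0,-0.06]
    - [0.08,0,-0.08]
    - [0.09,0,-0.09]
    - [0.1,0,-0.1]
  gripper: [0.7,0.7,0.7,0.7,0.7]

```text
time: 28.25
tool_pos: [0.4377, -0.1987, 0.2701]
tool_rot: [[-0.998, 0.056, 0.007], [0.056, 0.998, -0.003], [-0.007, -0.003, -1.0]]
wrist_force: [0.5, 0.1, -0.6]
opening: 0.699
finger_force: 0.0
```

Call:
step_arm:
  dr:
    - [0,0,0]
    - [0,0,0]
  travel:
    - [0,0,0]
    - [0,0,0]
  gripper: [0.7,0.7]

```text
time: 28.5
tool_pos: [0.4379, -0.1986, 0.2668]
tool_rot: [[-0.998, 0.056, -0.003], [0.056, 0.998, 0.0], [0.003, 0.0, -1.0]]
wrist_force: [0.5, 0.5, -0.5]
opening: 0.705
finger_force: 0.0
```

```bash
python3 -c "
from h import *
tool(); find('wrist',.056,.067); print(); find('wrist',.067,.078); find('side',.056,.067)
"
```

```text
carrier mm [ -73.3 -202.7] z 266.8 yaw rel carrier 179.97 F [ 0.5  0.5 -0.5] open 0.705 t 28.5
wrist px [556.  64.] 279 world [0.3323 0.0912] carrier [-194.6   80.8] size [41.  8.] long axis rel carrier 16.1 z 0.0602 col [34. 54. 84.]
wrist px [217. 112.] 2001 world [ 0.3569 -0.2615] carrier [-150.6 -270. ] size [52.1 42.1] long axis rel carrier 46.5 z 0.0623 col [219. 214. 212.]
wrist px [279. 179.] 2643 world [ 0.433  -0.2002] carrier [ -78.  -204.7] size [79.7 42.1] long axis rel carrier -0.2 z 0.0623 col [211. 208. 206.]
wrist px [106. 197.] 3075 world [ 0.4437 -0.3984] carrier [ -56.4 -401.9] size [94.6 42.4] long axis rel carrier -23.2 z 0.0623 col [215. 211. 209.]
wrist px [441. 189.] 238 world [ 0.4543 -0.018 ] carrier [-66.8 -21.5] size [62.1  5.1] long axis rel carrier -3.8 z 0.0616 col [87. 91. 92.]
wrist px [494. 261.] 494 world [0.5495 0.0518] carrier [24.4 53.4] size [131.5   3.7] long axis rel carrier 0.1 z 0.0623 col [88. 83. 80.]
wrist px [ 99. 302.] 874 world [ 0.5838 -0.4367] carrier [  85.6 -432.4] size [56.  41.7] long axis rel carrier -49.5 z 0.0621 col [ 97. 11
[... 752 characters left out ...]
] 371 world [ 0.7187 -0.3051] carrier [ 213.  -293.6] size [84.3 38.1] long axis rel carrier 59.2 z 0.0724 col [77. 81. 83.]
side px [296. 167.] 210 world [ 0.4367 -0.1972] carrier [ -74.5 -201.4] size [80.  45.1] long axis rel carrier -5.5 z 0.063 col [216. 222. 223.]
side px [338. 259.] 463 world [0.3219 0.1315] carrier [-207.2  120.4] size [86.  42.9] long axis rel carrier -66.3 z 0.0638 col [136. 157. 189.]
side px [381. 307.] 546 world [0.2248 0.2592] carrier [-311.3  242.6] size [83.7 43.8] long axis rel carrier -24.4 z 0.0637 col [135. 156. 190.]
side px [280. 361.] 616 world [0.4465 0.3997] carrier [-97.7 395.1] size [66.3 43.3] long axis rel carrier 0.4 z 0.0636 col [237. 238. 239.]
```

Call:
step_arm:
  dr:
    - [0,0,0]
    - [0,0,0]
    - [0,0,0]
    - [0,0,0]
    - [0,0,0]
  travel:
    - [0.004,0,0.06]
    - [0.004,0,0.12]
    - [0.004,0,0.18]
    - [0.004,0,0.23]
    - [0.004,0,0.234]
  gripper: [0.7,0.7,0.7,0.7,0.7]

```text
time: 29.28
tool_pos: [0.4307, -0.1962, 0.0285]
tool_rot: [[-0.998, 0.055, -0.011], [0.055, 0.998, 0.006], [0.011, 0.005, -1.0]]
wrist_force: [0.2, 0.4, 0.3]
opening: 0.698
finger_force: 0.0
```

Call:
step_arm:
  dr:
    - [0,0,0]
    - [0,0,0]
    - [0,0,0]
    - [0,0,0]
    - [0,0,0]
  travel:
    - [0,0,0]
    - [0,0,0]
    - [0,0,0]
    - [0,0,0]
    - [0,0,0]
  gripper: [0.5,0.3,0.3,0.3,0.3]
  force: 30

```text
time: 29.9
tool_pos: [0.4358, -0.1996, 0.0363]
tool_rot: [[-0.998, 0.056, 0.005], [0.056, 0.998, -0.003], [-0.005, -0.003, -1.0]]
wrist_force: [0.2, 0.2, 6.0]
opening: 0.443
finger_force: 30.0
```

```bash
python3 -c "
from h import *
tool(); to(-56,-74,132,180)
"
```

```text
carrier mm [ -75.3 -203.8] z 36.3 yaw rel carrier 179.97 F [0.2 0.2 6. ] open 0.443 t 29.9
travel [-0.0197  0.1296 -0.096 ] turn [-0.2  0.3 -0. ]
```

Call:
step_arm:
  dr:
    - [0,0,0]
    - [0,0,0]
    - [0,0,0]
    - [0,0,0]
    - [0,0,0]
  travel:
    - [0,0,-0.05]
    - [0,0,-0.09]
    - [-0.01,0.05,-0.096]
    - [-0.019,0.1,-0.096]
    - [-0.019,0.13,-0.096]
  gripper: [0.3,0.3,0.3,0.3,0.3]

```text
time: 30.52
tool_pos: [0.4605, -0.068, 0.1302]
tool_rot: [[-0.999, 0.054, 0.001], [0.054, 0.999, -0.0], [-0.001, -0.0, -1.0]]
wrist_force: [0.1, 0.5, -0.6]
opening: 0.444
finger_force: 30.0
```

Call:
step_arm:
  dr:
    - [0,0,0]
    - [0,0,0]
    - [0,0,0]
    - [0,0,0]
  travel:
    - [0,0,0.015]
    - [0,0,0.015]
    - [0,0,0.015]
    - [0,0,0.015]
  gripper: [0.3,0.3,0.3,0.3]

```text
time: 31.02
tool_pos: [0.4604, -0.0707, 0.115]
tool_rot: [[-0.998, 0.057, 0.0], [0.057, 0.998, -0.001], [-0.0, -0.001, -1.0]]
wrist_force: [0.3, -1.3, -0.3]
opening: 0.441
finger_force: 30.0
```

```bash
python3 -c "
from h import *
tool(); to(-56,-74,46,180); find('wrist',.13,.158);find('side',.13,.158)
im,d,W=cloud('wrist')
for v in range(133,350,18): print(v,(car(W[v,280])*1000).round(0),(W[v,280,2]*1000).round(0))
"
```

```text
carrier mm [-57.9 -73.8] z 115.0 yaw rel carrier 179.89 F [ 0.3 -1.3 -0.3] open 0.441 t 31.0
travel [-0.0018 -0.0001  0.069 ] turn [-0.   0.  -0.1]
wrist px [279. 270.] 14597 world [ 0.4579 -0.0712] carrier [-60.3 -74.4] size [80.1 66.3] long axis rel carrier 0.2 z 0.1414 col [174. 176. 176.]
side px [289. 181.] 246 world [ 0.4557 -0.0581] carrier [-63.2 -61.5] size [84.4 42.6] long axis rel carrier 26.2 z 0.1413 col [187. 195. 197.]
side px [118. 311.] 203 world [0.7909 0.351 ] carrier [248.9 365.4] size [30.3 22.9] long axis rel carrier 78.5 z 0.1481 col [104. 181.  84.]
133 [-120.  -74.] -0.0
151 [-109.  -74.] 32.0
169 [-92. -74.] 10.0
187 [-100.  -74.] 113.0
205 [-98. -74.] 141.0
223 [-90. -74.] 142.0
241 [-80. -74.] 141.0
259 [-71. -74.] 142.0
277 [-62. -74.] 142.0
295 [-53. -74.] 142.0
313 [-42. -74.] 142.0
331 [-31. -74.] 141.0
349 [-86. -74.] 225.0
```

Call:
step_arm:
  dr:
    - [0,0,0]
    - [0,0,0]
    - [0,0,0]
    - [0,0,0]
    - [0,0,0]
  travel:
    - [-0.002,0,0.005]
    - [-0.002,0,0.015]
    - [-0.002,0,0.025]
    - [-0.002,0,0.03]
    - [-0.002,0,0.03]
  gripper: [0.3,0.3,0.3,0.3,0.3]

```text
time: 31.8
tool_pos: [0.4618, -0.0698, 0.084]
tool_rot: [[-0.998, 0.056, -0.001], [0.056, 0.998, -0.0], [0.001, -0.0, -1.0]]
wrist_force: [0.4, -0.1, -0.7]
opening: 0.446
finger_force: 30.0
```

```bash
python3 -c "
from h import *
tool(); to(-56,-74,46,180)
im,d,W=cloud('wrist')
for v in list(range(133,240,9))+[300,330,380,410]: print(v,(car(W[v,280])*1000).round(0),(W[v,280,2]*1000).round(0))
"
```

```text
carrier mm [-56.5 -72.8] z 84.0 yaw rel carrier 179.98 F [ 0.4 -0.1 -0.7] open 0.446 t 31.8
travel [-0.0006 -0.0012  0.038 ] turn [-0.  -0.1 -0. ]
133 [-121.  -73.] 1.0
142 [-116.  -73.] 10.0
151 [-112.  -73.] 33.0
160 [-106.  -73.] 33.0
169 [-96. -73.] 10.0
178 [-99. -73.] 58.0
187 [-99. -73.] 81.0
196 [-99. -73.] 101.0
205 [-97. -73.] 110.0
214 [-92. -73.] 110.0
223 [-88. -73.] 111.0
232 [-84. -73.] 111.0
300 [-48. -73.] 110.0
330 [-30. -73.] 110.0
380 [-81. -73.] 200.0
410 [ 60. -73.] 72.0
```

Call:
step_arm:
  dr:
    - [0,0,0]
    - [0,0,0]
    - [0,0,0]
    - [0,0,0]
    - [0,0,0]
  travel:
    - [-0.001,-0.001,0.01]
    - [-0.001,-0.001,0.02]
    - [-0.001,-0.001,0.028]
    - [-0.001,-0.001,0.035]
    - [-0.001,-0.001,0.037]
  gripper: [0.3,0.3,0.3,0.3,0.3]

```text
time: 32.48
tool_pos: [0.4627, -0.0709, 0.047]
tool_rot: [[-0.998, 0.056, -0.001], [0.056, 0.998, -0.0], [0.001, -0.0, -1.0]]
wrist_force: [0.5, -0.1, -0.9]
opening: 0.446
finger_force: 30.0
```

Call:
step_arm:
  dr:
    - [0,0,0]
    - [0,0,0]
  travel:
    - [0,0,0.002]
    - [0,0,0.002]
  gripper: [0.3,0.3]

```text
time: 32.72
tool_pos: [0.4635, -0.0711, 0.0464]
tool_rot: [[-0.998, 0.055, 0.001], [0.055, 0.998, -0.001], [-0.001, -0.001, -1.0]]
wrist_force: [-0.5, 0.7, 1.9]
opening: 0.444
finger_force: 30.0
```

```bash
python3 -c "
from h import *
tool(); to(-56,-74,46,180)
im,d,W=cloud('wrist')
for v in list(range(142,240,12))+[300,330]: print(v,(car(W[v,280])*1000).round(0),(W[v,280,2]*1000).round(0))
"
```

```text
carrier mm [-54.7 -74. ] z 46.4 yaw rel carrier 179.98 F [-0.5  0.7  1.9] open 0.444 t 32.7
travel [ 0.0013 -0.      0.0004] turn [-0.   0.1 -0. ]
142 [-117.  -75.] 10.0
154 [-113.  -75.] 32.0
166 [-106.  -75.] 33.0
178 [-97. -75.] 20.0
190 [-97. -75.] 51.0
202 [-96. -75.] 72.0
214 [-91. -75.] 72.0
226 [-84. -75.] 71.0
238 [-79. -75.] 73.0
300 [-45. -75.] 72.0
330 [-29. -75.] 73.0
```

Call:
step_arm:
  dr:
    - [0,0,0]
    - [0,0,0]
    - [0,0,0]
    - [0,0,0]
    - [0,0,0]
  travel:
    - [0,0,0.002]
    - [0,0,0]
    - [0,0,-0.04]
    - [0,0,-0.09]
    - [0,0,-0.14]
  gripper: [0.45,0.6,0.6,0.6,0.65]

```text
time: 33.4
tool_pos: [0.463, -0.0709, 0.187]
tool_rot: [[-0.998, 0.056, -0.0], [0.056, 0.998, -0.0], [0.0, -0.001, -1.0]]
wrist_force: [1.1, -0.5, -0.1]
opening: 0.645
finger_force: 0.0
```

Call:
step_arm:
  dr:
    - [0,0,0]
    - [0,0,0]
    - [0,0,0]
    - [0,0,0]
  travel:
    - [0.025,-0.05,-0.02]
    - [0.05,-0.1,-0.04]
    - [0.075,-0.15,-0.05]
    - [0.095,-0.195,-0.06]
  gripper: [0.7,0.7,0.7,0.7]

```text
time: 33.9
tool_pos: [0.3565, -0.2618, 0.2466]
tool_rot: [[-0.998, 0.056, 0.001], [0.056, 0.998, -0.002], [-0.001, -0.001, -1.0]]
wrist_force: [0.2, -1.2, -0.7]
opening: 0.703
finger_force: 0.0
```

Call:
step_arm:
  dr:
    - [0,0,10]
    - [0,0,20]
    - [0,0,30]
    - [0,0,40]
    - [0,0,50]
  travel:
    - [0,0,0]
    - [0,0,0]
    - [0,0,0]
    - [0,0,0]
    - [0,0,0]
  gripper: [0.7,0.7,0.7,0.7,0.7]

```text
time: 34.52
tool_pos: [0.3575, -0.2604, 0.2458]
tool_rot: [[-0.594, 0.804, 0.0], [0.804, 0.594, -0.001], [-0.001, -0.0, -1.0]]
wrist_force: [-0.0, 0.3, -0.0]
opening: 0.699
finger_force: 0.0
```

Call:
step_arm:
  dr:
    - [0,0,10]
    - [0,0,20]
    - [0,0,30]
    - [0,0,40]
    - [0,0,50]
  travel:
    - [0,0,0]
    - [0,0,0]
    - [0,0,0]
    - [0,0,0]
    - [0,0,0]
  gripper: [0.7,0.7,0.7,0.7,0.7]

```text
time: 35.15
tool_pos: [0.3575, -0.2603, 0.2458]
tool_rot: [[0.234, 0.972, 0.0], [0.972, -0.234, -0.001], [-0.001, 0.0, -1.0]]
wrist_force: [-0.5, -0.2, 0.1]
opening: 0.699
finger_force: 0.0
```

Call:
step_arm:
  dr:
    - [0,0,10]
    - [0,0,20]
    - [0,0,30]
    - [0,0,33]
    - [0,0,33]
  travel:
    - [0,0,0]
    - [0,0,0]
    - [0,0,0]
    - [0,0,0]
    - [0,0,0]
  gripper: [0.7,0.7,0.7,0.7,0.7]

```text
time: 35.78
tool_pos: [0.3575, -0.2603, 0.2458]
tool_rot: [[0.721, 0.693, 0.0], [0.693, -0.721, -0.001], [-0.0, 0.001, -1.0]]
wrist_force: [0.5, 0.1, 0.2]
opening: 0.701
finger_force: 0.0
```

```bash
python3 -c "
from h import *
tool(); to(-149.5,-269,32,46.7); find('wrist',.056,.067); print(); find('scene',.056,.067); find('scene',.067,.08)
"
```

```text
carrier mm [-150.1 -268.8] z 245.8 yaw rel carrier 47.01 F [0.5 0.1 0.2] open 0.701 t 35.8
travel [0.0003 0.0004 0.2138] turn [0.  0.  0.3]
wrist px [473.  18.] 458 world [ 0.6017 -0.2831] carrier [  95.  -278.1] size [45.7 13.6] long axis rel carrier -74.8 z 0.0607 col [252. 252. 252.]
wrist px [543. 146.] 1394 world [ 0.5793 -0.4286] carrier [  80.6 -424.6] size [41.9 39.1] long axis rel carrier 40.7 z 0.0623 col [152. 184. 222.]
wrist px [280. 186.] 1910 world [ 0.3574 -0.2602] carrier [-150.2 -268.7] size [52.1 41.9] long axis rel carrier 47.6 z 0.0622 col [250. 251. 251.]
wrist px [425. 215.] 3271 world [ 0.444  -0.3971] carrier [ -56.2 -400.7] size [93.8 42.3] long axis rel carrier -23.5 z 0.0623 col [250. 251. 251.]

scene px [325. 193.] 256 world [0.3195 0.1301] carrier [-209.6  118.9] size [84.  46.9] long axis rel carrier -65.1 z 0.0625 col [117. 130. 157.]
scene px [139. 220.] 390 world [ 0.4453 -0.3978] carrier [ -54.8 -401.2] size [94.3 44.2] long axis rel carrier -22.9 z 0.063 col [203. 213. 215.]
scene px [437. 218.] 250 world [0.4521 0.4266] carrier [-93.5 422.2] size [65.4 44.7] long axis rel carrier 6.3 z 0.0621 col [209. 219. 220.]
scene px [102. 259.] 506 world [ 0.5942 -0.4475] carrier [  96.5 -442.6] size [84.5 44.7] long axis rel carrier -50.0 z 0.0631 col [114. 128. 155.]
scene px [374. 197.] 407 world [0.358  0.2707] carrier [-178.9  261.5] size [91.4 63.2] long axis rel carrier -39.6 z 0.0751 col [195. 184. 180.]
scene px [257. 232.] 713 world [ 0.5136 -0.0748] carrier [ -4.5 -75. ] size [187.6  42. ] long axis rel carrier -0.1 z 0.0735 col [221. 223. 223.]
scene px [287. 232.] 652 world [ 5.181e-01 -4.000e-04] carrier [-4.1 -0.4] size [185.1  41.4] long axis rel carrier -0.8 z 0.0733 col [223. 227. 227.]
scene px [316. 239.] 483 world [0.5463 0.0728] carrier [20.  74.2] size [124.6  42. ] long axis rel carrier 0.0 z 0.0734 col [220. 216. 215.]
```

The disturbance moved only block_66, a decoy. I pick block_52.

Call:
step_arm:
  dr:
    - [0,0,0]
    - [0,0,0]
    - [0,0,0]
    - [0,0,0]
    - [0,0,0]
  travel:
    - [0,0,0.06]
    - [0,0,0.12]
    - [0,0,0.17]
    - [0,0,0.205]
    - [0,0,0.212]
  gripper: [0.7,0.7,0.7,0.7,0.7]

```text
time: 36.55
tool_pos: [0.3558, -0.2589, 0.0313]
tool_rot: [[0.721, 0.693, -0.004], [0.693, -0.721, 0.003], [-0.001, -0.005, -1.0]]
wrist_force: [-0.1, -0.3, 0.2]
opening: 0.702
finger_force: 0.0
```

Call:
step_arm:
  dr:
    - [0,0,0]
    - [0,0,0]
    - [0,0,0]
    - [0,0,0]
    - [0,0,0]
  travel:
    - [0,0,0]
    - [0,0,0]
    - [0,0,0]
    - [0,0,0]
    - [0,0,0]
  gripper: [0.5,0.3,0.3,0.3,0.3]
  force: 30

```text
time: 37.17
tool_pos: [0.3586, -0.2614, 0.0357]
tool_rot: [[0.722, 0.692, 0.003], [0.692, -0.722, -0.003], [-0.0, 0.004, -1.0]]
wrist_force: [-0.9, -0.1, 5.5]
opening: 0.445
finger_force: 30.0
```

```bash
python3 -c "
from h import *
tool(); to(-70,74,140,0)
"
```

```text
carrier mm [-149.  -269.8] z 35.7 yaw rel carrier 46.97 F [-0.9 -0.1  5.5] open 0.445 t 37.2
travel [ 0.3053 -0.1764 -0.105 ] turn [ 0.2 -0.1 47. ]
```

Call:
step_arm:
  dr:
    - [0,0,0]
    - [0,0,0]
    - [0,0,0]
    - [0,0,0]
    - [0,0,0]
  travel:
    - [0,0,-0.06]
    - [0,0,-0.105]
    - [0.04,-0.024,-0.105]
    - [0.08,-0.048,-0.105]
    - [0.125,-0.072,-0.105]
  gripper: [0.3,0.3,0.3,0.3,0.3]

```text
time: 37.8
tool_pos: [0.398, -0.1208, 0.139]
tool_rot: [[0.723, 0.691, 0.001], [0.691, -0.723, -0.001], [-0.0, 0.001, -1.0]]
wrist_force: [0.8, -0.0, -0.2]
opening: 0.443
finger_force: 30.0
```

Call:
step_arm:
  dr:
    - [0,0,9]
    - [0,0,19]
    - [0,0,29]
    - [0,0,39]
    - [0,0,47]
  travel:
    - [0.04,-0.024,0]
    - [0.08,-0.047,0]
    - [0.12,-0.07,0]
    - [0.16,-0.09,0]
    - [0.18,-0.104,0]
  gripper: [0.3,0.3,0.3,0.3,0.3]

```text
time: 38.42
tool_pos: [0.456, 0.0797, 0.1386]
tool_rot: [[0.998, -0.059, 0.0], [-0.059, -0.998, -0.0], [0.0, 0.0, -1.0]]
wrist_force: [-0.3, 0.9, -0.3]
opening: 0.443
finger_force: 30.0
```

Call:
step_arm:
  dr:
    - [0,0,0]
    - [0,0,0]
    - [0,0,0]
    - [0,0,0]
  travel:
    - [0,0,0.01]
    - [0,0,0.025]
    - [0,0,0.025]
    - [0,0,0.025]
  gripper: [0.3,0.3,0.3,0.3]

```text
time: 38.92
tool_pos: [0.4555, 0.0769, 0.1134]
tool_rot: [[0.998, -0.057, -0.0], [-0.057, -0.998, -0.001], [-0.0, 0.001, -1.0]]
wrist_force: [0.2, 0.1, -0.4]
opening: 0.443
finger_force: 30.0
```

```bash
python3 -c "
from h import *
tool(); to(-70,74,46,0); find('wrist',.133,.158);find('scene',.133,.158)
im,d,W=cloud('wrist')
for v in list(range(100,340,14)): print(v,(car(W[v,280])*1000).round(0),(W[v,280,2]*1000).round(0))
"
```

```text
carrier mm [-70.8  73.3] z 113.4 yaw rel carrier -0.09 F [ 0.2  0.1 -0.4] open 0.443 t 38.9
travel [ 0.0008 -0.0007  0.0674] turn [ 0.   0.  -0.1]
wrist px [279. 277.] 10035 world [0.4559 0.0767] carrier [-70.5  73.1] size [66.5 52.3] long axis rel carrier 90.0 z 0.141 col [155. 159. 160.]
scene px [315. 197.] 287 world [0.4575 0.0751] carrier [-68.7  71.6] size [63.9 53.5] long axis rel carrier -81.6 z 0.1419 col [140. 148. 154.]
100 [16. 73.] 73.0
114 [ 8. 73.] 72.0
128 [-1. 73.] 73.0
142 [-9. 73.] 74.0
156 [-18.  73.] 74.0
170 [-27.  73.] 72.0
184 [-36.  73.] 72.0
198 [-61.  73.] 9.0
212 [-44.  73.] 107.0
226 [-44.  73.] 132.0
240 [-48.  73.] 142.0
254 [-55.  73.] 141.0
268 [-62.  73.] 142.0
282 [-70.  73.] 141.0
296 [-77.  73.] 141.0
310 [-85.  73.] 141.0
324 [-93.  73.] 141.0
338 [-206.   73.] -0.0
```

Call:
step_arm:
  dr:
    - [0,0,0]
    - [0,0,0]
    - [0,0,0]
    - [0,0,0]
    - [0,0,0]
  travel:
    - [0,-0.001,0.01]
    - [0,-0.001,0.02]
    - [0,-0.001,0.03]
    - [0,-0.001,0.03]
    - [0,-0.001,0.03]
  gripper: [0.3,0.3,0.3,0.3,0.3]

```text
time: 39.7
tool_pos: [0.4559, 0.0788, 0.0837]
tool_rot: [[0.998, -0.056, 0.0], [-0.056, -0.998, -0.001], [0.0, 0.001, -1.0]]
wrist_force: [-0.1, -0.9, -0.5]
opening: 0.443
finger_force: 30.0
```

```bash
python3 -c "
from h import *
tool(); to(-70,74,46,0)
"
```

```text
carrier mm [-70.6  75.2] z 83.7 yaw rel carrier -0.03 F [-0.1 -0.9 -0.5] open 0.443 t 39.7
travel [0.0006 0.0012 0.0377] turn [ 0. -0. -0.]
```

Call:
step_arm:
  dr:
    - [0,0,0]
    - [0,0,0]
    - [0,0,0]
    - [0,0,0]
    - [0,0,0]
  travel:
    - [0,0.001,0.01]
    - [0,0.001,0.02]
    - [0,0.001,0.03]
    - [0,0.001,0.036]
    - [0,0.001,0.038]
  gripper: [0.3,0.3,0.3,0.3,0.3]

```text
time: 40.33
tool_pos: [0.4552, 0.0777, 0.0458]
tool_rot: [[0.998, -0.056, -0.002], [-0.056, -0.998, -0.001], [-0.002, 0.001, -1.0]]
wrist_force: [-4.4, 0.6, 10.0]
opening: 0.447
finger_force: 30.0
```

Call:
step_arm:
  dr:
    - [0,0,0]
    - [0,0,0]
  travel:
    - [0,0,0.003]
    - [0,0,0.003]
  gripper: [0.3,0.3]

```text
time: 40.58
tool_pos: [0.4559, 0.0778, 0.0457]
tool_rot: [[0.998, -0.055, 0.0], [-0.055, -0.998, -0.001], [0.001, 0.001, -1.0]]
wrist_force: [-6.9, -0.5, 14.2]
opening: 0.448
finger_force: 30.0
```

```bash
python3 -c "
from h import *
tool()
im,d,W=cloud('wrist')
for v in list(range(170,330,14)): print(v,(car(W[v,280])*1000).round(0),(W[v,280,2]*1000).round(0))
"
```

```text
carrier mm [-70.5  74.2] z 45.7 yaw rel carrier -0.02 F [-6.9 -0.5 14.2] open 0.448 t 40.6
170 [-15.  74.] 71.0
184 [-21.  74.] 72.0
198 [-28.  74.] 71.0
212 [-35.  74.] 72.0
226 [-44.  74.] 63.0
240 [-48.  74.] 73.0
254 [-55.  74.] 72.0
268 [-62.  74.] 73.0
282 [-70.  74.] 72.0
296 [-77.  74.] 73.0
310 [-85.  74.] 73.0
324 [-94.  74.] 72.0
```

Call:
step_arm:
  dr:
    - [0,0,0]
    - [0,0,0]
    - [0,0,0]
    - [0,0,0]
    - [0,0,0]
  travel:
    - [0,0,0]
    - [0,0,0]
    - [0,0,-0.04]
    - [0,0,-0.09]
    - [0.02,0.02,-0.14]
  gripper: [0.55,0.6,0.6,0.6,0.6]

```text
time: 41.25
tool_pos: [0.4739, 0.0574, 0.1836]
tool_rot: [[0.999, -0.053, -0.001], [-0.053, -0.999, -0.0], [-0.001, 0.0, -1.0]]
wrist_force: [1.6, -0.7, -0.2]
opening: 0.598
finger_force: 0.0
```

Call:
step_arm:
  dr:
    - [0,0,0]
    - [0,0,0]
    - [0,0,0]
    - [0,0,0]
    - [0,0,0]
  travel:
    - [0.03,0.01,-0.04]
    - [0.05,0.03,-0.08]
    - [0.07,0.05,-0.12]
    - [0.07,0.05,-0.12]
    - [0.07,0.05,-0.12]
  gripper: [0.4,0.3,0.3,0.3,0.3]

```text
time: 41.88
tool_pos: [0.5413, 0.0032, 0.3013]
tool_rot: [[0.998, -0.056, -0.002], [-0.056, -0.998, -0.0], [-0.002, 0.0, -1.0]]
wrist_force: [0.4, -0.2, 0.2]
opening: 0.301
finger_force: 0.0
```

```bash
python3 -c "
from h import *
tool(); im=find('wrist',.067,.078); cv2.imwrite('pics/w6.png',im); print(); find('wrist',.08,.094);print(); find('wrist',.094,.105,60); print();find('wrist',.111,.125,60)
for t in ['bar_mid','bar_grip','clamp_pivot','clamp_peg']:
  print(t,[((car(r['at'])*1000).round(1).tolist(),round(r['at'][2],3),round(r['p'],2)) for r in place_of('wrist',t)][:3])
"
```

```text
carrier mm [18.9  4.5] z 301.3 yaw rel carrier -0.02 F [ 0.4 -0.2  0.2] open 0.301 t 41.9
wrist px [68. 17.] 200 world [0.7252 0.2143] carrier [190.8 225.4] size [35.2  2.6] long axis rel carrier -12.6 z 0.0724 col [154. 149. 148.]
wrist px [ 24. 117.] 284 world [0.626  0.2901] carrier [ 87.7 295.6] size [55.2 16.3] long axis rel carrier -1.8 z 0.0724 col [140. 138. 131.]
wrist px [220. 166.] 4205 world [0.5558 0.073 ] carrier [29.6 75. ] size [139.7  42.2] long axis rel carrier 0.1 z 0.0724 col [213. 206. 202.]
wrist px [283. 144.] 2626 world [ 0.5802 -0.0033] carrier [58.1  0.1] size [82.5 42. ] long axis rel carrier 0.0 z 0.0725 col [178. 174. 172.]
wrist px [346. 155.] 3445 world [ 0.5619 -0.077 ] carrier [ 43.9 -74.4] size [111.1  42.4] long axis rel carrier 0.2 z 0.0725 col [184. 179. 176.]
wrist px [283. 225.] 2788 world [0.4804 0.0025] carrier [-41.9   0.4] size [107.3  42. ] long axis rel carrier 0.0 z 0.0723 col [177. 181. 182.]
wrist px [343. 234.] 1946 world [ 0.4625 -0.0711] carrier [-55.7 -74.1] size [80.2 42.3] long axis rel carrier -0.1 z 0.0722 col [174. 178. 180.]
w
[... 1164 characters left out ...]
t px [28. 13.] 557 world [0.7239 0.2331] carrier [188.6 244. ] size [38.  22.3] long axis rel carrier 76.7 z 0.1188 col [196. 191. 189.]
wrist px [315.  88.] 1026 world [ 0.6379 -0.037 ] carrier [117.6 -30.4] size [59.3 15. ] long axis rel carrier 90.0 z 0.1191 col [50. 47. 47.]
wrist px [226.  89.] 171 world [0.6417 0.0507] carrier [116.5  57.4] size [13.1 12.8] long axis rel carrier -4.7 z 0.1188 col [70. 66. 66.]
bar_mid [([114.1, -0.2], 0.085, 0.78), ([116.7, -28.8], 0.103, 0.41), ([2.0, -74.9], 0.012, 0.27)]
bar_grip [([113.2, -27.8], 0.105, 0.86)]
clamp_pivot [([116.2, 119.6], 0.11, 0.84), ([55.4, 2.3], 0.006, 0.28)]
clamp_peg [([122.1, 58.6], 0.109, 0.97), ([-43.3, 1.9], 0.012, 0.62)]
```

View pics/w6.png

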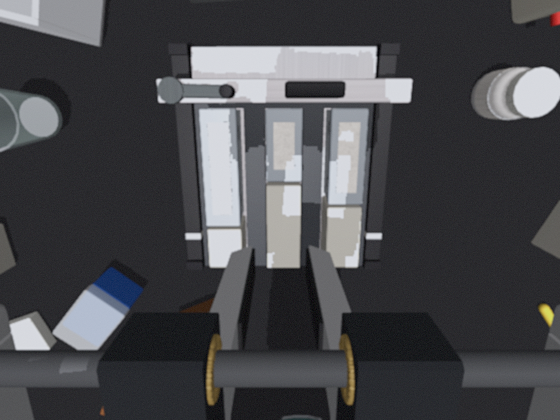

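Picture: all three slots are full and flat. The blocks are at (222,244), (283,225) and (343,234), every top at 72 mm. The bar is at row 90 (carrier x=117.6), the grip at (315,88), and the lever is locked with its peg at (226,89). The peg is next.

Call:
step_arm:
  dr:
    - [0,0,-9]
    - [0,0,-18]
    - [0,0,-27]
    - [0,0,-36]
    - [0,0,-45]
  travel:
    - [0.03,-0.015,0.03]
    - [0.06,-0.03,0.07]
    - [0.09,-0.045,0.11]
    - [0.098,-0.053,0.14]
    - [0.098,-0.053,0.155]
  gripper: [0.25,0.25,0.25,0.25,0.25]

```text
time: 42.9
tool_pos: [0.6417, 0.0512, 0.1441]
tool_rot: [[0.741, 0.671, -0.005], [0.671, -0.741, -0.0], [-0.004, -0.003, -1.0]]
wrist_force: [-0.6, -0.7, 0.5]
opening: 0.248
finger_force: 0.0
```

Call:
step_arm:
  dr:
    - [0,0,0]
    - [0,0,0]
    - [0,0,0]
  travel:
    - [0,0,0]
    - [0,0,0]
    - [0,0,0]
  gripper: [0.25,0.25,0.25]

```text
time: 43.28
tool_pos: [0.6432, 0.0502, 0.1495]
tool_rot: [[0.746, 0.666, 0.003], [0.666, -0.746, -0.001], [0.002, 0.002, -1.0]]
wrist_force: [0.4, -0.3, -0.2]
opening: 0.249
finger_force: 0.0
```

```bash
python3 -c "
from h import *
tool(); to(116.8,57.7,103,45); im=find('wrist',.111,.125,60); cv2.imwrite('pics/w7.png',im)
"
```

```text
carrier mm [118.  57.] z 149.5 yaw rel carrier 44.9 F [ 0.4 -0.3 -0.2] open 0.249 t 43.3
travel [-0.0005 -0.0014  0.0465] turn [ 0.1 -0.1 -0.1]
wrist px [277. 238.] 392 world [0.6419 0.0515] carrier [116.6  58.3] size [13.2 13.1] long axis rel carrier -46.0 z 0.1184 col [37. 34. 34.]
wrist px [352. 301.] 555 world [ 0.6406 -0.0207] carrier [119.4 -13.9] size [29.6 12.6] long axis rel carrier 90.4 z 0.118 col [42. 38. 39.]
```

View pics/w7.png

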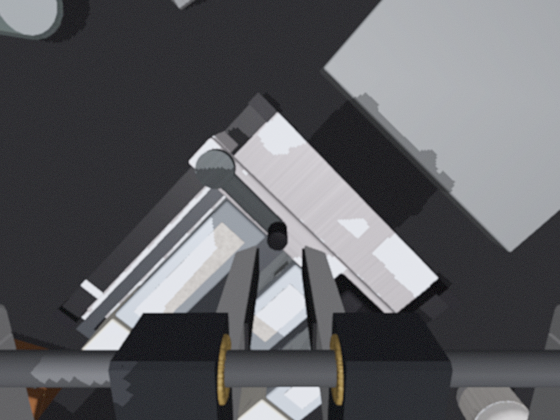

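The peg at (277,238) lies between the fingertips, which are at columns 258 and 304. I descend and swing it.

Call:
step_arm:
  dr:
    - [0,0,0]
    - [0,0,0]
    - [0,0,0]
    - [0,0,0]
  travel:
    - [0,-0.0015,0.02]
    - [0,-0.0015,0.035]
    - [0,-0.0015,0.044]
    - [0,-0.0015,0.046]
  gripper: [0.25,0.25,0.25,0.25]

```text
time: 43.82
tool_pos: [0.6411, 0.0514, 0.1009]
tool_rot: [[0.745, 0.667, -0.001], [0.667, -0.745, -0.001], [-0.001, -0.0, -1.0]]
wrist_force: [0.3, 0.6, 0.6]
opening: 0.252
finger_force: 0.0
```

Call:
step_arm:
  dr:
    - [0,0,0]
    - [0,0,0]
    - [0,0,0]
    - [0,0,0]
    - [0,0,0]
  travel:
    - [-0.006,-0.009,0]
    - [-0.0105,-0.016,0]
    - [-0.013,-0.023,0]
    - [-0.0155,-0.031,0]
    - [-0.017,-0.039,0]
  gripper: [0.25,0.25,0.25,0.25,0.25]

```text
time: 44.45
tool_pos: [0.6025, 0.0699, 0.1023]
tool_rot: [[0.745, 0.667, 0.001], [0.667, -0.745, 0.0], [0.001, 0.0, -1.0]]
wrist_force: [-0.2, -2.7, 0.2]
opening: 0.249
finger_force: 0.8
```

```bash
python3 -c "
from h import *
tool(); im=find('wrist',.111,.125,60); find('scene',.111,.125,20);find('scene',.08,.094)
"
```

```text
carrier mm [76.3 74.4] z 102.3 yaw rel carrier 44.98 F [-0.2 -2.7  0.2] open 0.249 t 44.5
wrist px [245. 257.] 264 world [0.5973 0.0881] carrier [70.1 92.3] size [13.1  4.9] long axis rel carrier -67.4 z 0.1183 col [110. 108. 107.]
wrist px [296. 266.] 901 world [0.612  0.0635] carrier [86.1 68.5] size [27.2 13.6] long axis rel carrier -27.9 z 0.1183 col [58. 55. 55.]
wrist px [450. 327.] 1730 world [ 0.6384 -0.0266] carrier [117.4 -20. ] size [42.4 16.1] long axis rel carrier 90.0 z 0.1185 col [40. 36. 36.]
scene px [511. 210.] 67 world [0.4889 0.5943] carrier [-66.  591.8] size [43.5 10. ] long axis rel carrier 2.5 z 0.1181 col [126. 133. 139.]
scene px [323. 238.] 33 world [0.5942 0.0816] carrier [67.4 85.6] size [18.4  5.9] long axis rel carrier 64.2 z 0.1174 col [51. 52. 53.]
scene px [529. 245.] 251 world [0.6264 0.5653] carrier [ 72.8 570.4] size [70.6 37.4] long axis rel carrier 46.5 z 0.1183 col [202. 210. 214.]
scene px [313. 244.] 26 world [0.6183 0.0546] carrier [92.9 60. ] size [17.4  8.2] long axis rel carrier 67.9 z 0.1182 col [117. 118. 120.]
scene px [274. 251.] 186 
[... 2477 characters left out ...]
 [ 0.7865 -0.4396] carrier [ 288.2 -424.2] size [20.2  9.1] long axis rel carrier 22.9 z 0.1122 col [226. 235. 236.]
scene px [ 89. 307.] 52 world [ 0.7853 -0.3985] carrier [ 284.7 -383.1] size [21.8 14.4] long axis rel carrier 35.0 z 0.112 col [227. 236. 237.]
scene px [113. 308.] 36 world [ 0.7894 -0.3537] carrier [ 286.3 -338.2] size [18.9  9.4] long axis rel carrier 22.0 z 0.112 col [228. 237. 238.]
scene px [170. 258.] 299 world [ 0.6231 -0.2783] carrier [ 116.1 -272.1] size [50.9 50.1] long axis rel carrier 38.3 z 0.0863 col [227. 226. 227.]
scene px [285. 262.] 952 world [ 0.6402 -0.0074] carrier [118.2  -0.7] size [269.2  26.7] long axis rel carrier 89.8 z 0.0885 col [176. 175. 180.]
```

Call:
step_arm:
  dr:
    - [0,0,0]
    - [0,0,0]
    - [0,0,0]
    - [0,0,0]
    - [0,0,0]
  travel:
    - [0,-0.01,0]
    - [0.0015,-0.02,0]
    - [0.004,-0.03,0]
    - [0.008,-0.037,0]
    - [0.012,-0.044,0]
  gripper: [0.25,0.25,0.25,0.25,0.25]

```text
time: 45.22
tool_pos: [0.5823, 0.1107, 0.1016]
tool_rot: [[0.745, 0.667, 0.0], [0.667, -0.745, -0.0], [-0.0, 0.0, -1.0]]
wrist_force: [1.0, -2.3, 0.3]
opening: 0.249
finger_force: 0.7
```

Call:
step_arm:
  dr:
    - [0,0,0]
    - [0,0,0]
    - [0,0,0]
    - [0,0,0]
  travel:
    - [0.005,-0.006,0]
    - [0.006,-0.009,0]
    - [0.007,-0.011,0]
    - [0.007,-0.011,0]
  gripper: [0.25,0.25,0.25,0.25]

```text
time: 45.72
tool_pos: [0.5822, 0.1177, 0.1016]
tool_rot: [[0.747, 0.665, 0.003], [0.665, -0.747, -0.011], [-0.004, 0.01, -1.0]]
wrist_force: [3.7, -13.0, -1.4]
opening: 0.256
finger_force: 5.9
```

```bash
python3 -c "
from h import *
tool()
"
```

```text
carrier mm [ 53.4 121.1] z 101.6 yaw rel carrier 44.82 F [  3.7 -13.   -1.4] open 0.256 t 45.7
```

Call:
step_arm:
  dr:
    - [0,0,0]
    - [0,0,0]
    - [0,0,0]
    - [0,0,0]
  travel:
    - [-0.003,0.005,0]
    - [-0.003,0.005,-0.03]
    - [-0.003,0.005,-0.08]
    - [-0.003,0.005,-0.1]
  gripper: [0.27,0.27,0.3,0.5]

```text
time: 46.22
tool_pos: [0.5827, 0.1184, 0.2055]
tool_rot: [[0.745, 0.667, 0.005], [0.667, -0.745, 0.002], [0.005, 0.002, -1.0]]
wrist_force: [0.1, -0.6, -0.9]
opening: 0.371
finger_force: 0.0
```

```bash
python3 -c "
from h import *
tool(); to(117.6,-30.4,165,90); im=find('wrist',.111,.125,60); find('side',.111,.125,20)
"
```

```text
carrier mm [ 53.8 121.8] z 205.5 yaw rel carrier 45.02 F [ 0.1 -0.6 -0.9] open 0.371 t 46.2
travel [-0.0628  0.1526  0.0405] turn [  0.2  -0.2 -45. ]
wrist px [286. 213.] 251 world [0.5862 0.1147] carrier [ 57.6 118.3] size [13.5 12.8] long axis rel carrier 45.5 z 0.1186 col [38. 35. 34.]
wrist px [456. 282.] 1243 world [ 0.6379 -0.0355] carrier [117.5 -28.8] size [59.8 16. ] long axis rel carrier 90.1 z 0.1189 col [59. 55. 55.]
side px [189. 124.] 82 world [ 0.7789 -0.3156] carrier [ 273.7 -300.8] size [59.1 39.8] long axis rel carrier 91.2 z 0.1132 col [247. 247. 247.]
side px [231. 235.] 33 world [0.5881 0.1145] carrier [ 59.5 118.1] size [12.9 12.6] long axis rel carrier 14.0 z 0.1192 col [102. 103. 104.]
side px [144. 260.] 65 world [0.7796 0.2015] carrier [245.9 215.6] size [39.5  7.3] long axis rel carrier -14.6 z 0.1201 col [205. 205. 206.]
side px [156. 263.] 31 world [0.7476 0.2098] carrier [213.5 222.1] size [19.8  8.1] long axis rel carrier -16.2 z 0.1199 col [205. 206. 207.]
side px [159. 284.] 218 world [0.7271 0.2658] carrier [189.9 276.9] size [106.6  27.2] long axis rel carrier 89.3 z 0.119 col [207. 211. 207.]
side px [134. 283.] 423 world [0.7839 0.2708] carrier [246.4 285. ] size [102.5  33.2] long axis rel carrier 90.5 z 0.1186 col [133. 221. 108.]
side px [138. 319.] 148 world [0.7527 0.3535] carrier [210.7 365.9] size [69.6  8.5] long axis rel carrier 76.0 z 0.1196 col [193. 205. 191.]
side px [118. 340.] 101 world [0.7808 0.4024] carrier [236.  416.3] size [36.6 14.7] long axis rel carrier 3.8 z 0.1196 col [203. 213. 202.]
```

Call:
step_arm:
  dr:
    - [0,0,-9]
    - [0,0,-18]
    - [0,0,-27]
    - [0,0,-36]
    - [0,0,-45]
  travel:
    - [-0.02,0.05,0]
    - [-0.04,0.1,0]
    - [-0.063,0.153,0]
    - [-0.063,0.153,0.02]
    - [-0.063,0.153,0.04]
  gripper: [0.5,0.5,0.5,0.5,0.5]

```text
time: 46.95
tool_pos: [0.6361, -0.0393, 0.159]
tool_rot: [[0.052, 0.999, -0.003], [0.999, -0.052, 0.001], [0.001, -0.003, -1.0]]
wrist_force: [0.1, -0.0, -0.4]
opening: 0.499
finger_force: 0.0
```

Call:
step_arm:
  dr:
    - [0,0,0]
    - [0,0,0]
    - [0,0,0]
  travel:
    - [0,0,0]
    - [0,0,0]
    - [0,0,0]
  gripper: [0.5,0.5,0.5]

```text
time: 47.32
tool_pos: [0.637, -0.0385, 0.1629]
tool_rot: [[0.056, 0.998, 0.002], [0.998, -0.056, -0.001], [-0.001, 0.002, -1.0]]
wrist_force: [0.7, 0.3, -0.4]
opening: 0.5
finger_force: 0.0
```

```bash
python3 -c "
from h import *
tool(); to(117.6,-30.4,97,90)
"
```

```text
carrier mm [116.8 -31.9] z 162.9 yaw rel carrier 89.94 F [ 0.7  0.3 -0.4] open 0.5 t 47.3
travel [0.0016 0.0007 0.0659] turn [ 0.1  0.  -0.1]
```

Call:
step_arm:
  dr:
    - [0,0,0]
    - [0,0,0]
    - [0,0,0]
    - [0,0,0]
    - [0,0,0]
  travel:
    - [0.0015,0.0007,0.03]
    - [0.0015,0.0007,0.055]
    - [0.0015,0.0007,0.065]
    - [0.0015,0.0007,0.065]
    - [0.0015,0.0007,0.065]
  gripper: [0.5,0.5,0.5,0.5,0.5]
  force: 25

```text
time: 47.95
tool_pos: [0.6382, -0.0375, 0.0985]
tool_rot: [[0.056, 0.998, 0.003], [0.998, -0.056, -0.001], [-0.001, 0.003, -1.0]]
wrist_force: [0.2, -0.1, -0.2]
opening: 0.5
finger_force: 0.0
```

Call:
step_arm:
  dr:
    - [0,0,0]
    - [0,0,0]
    - [0,0,0]
    - [0,0,0]
    - [0,0,0]
  travel:
    - [0,0,0]
    - [0,0,0]
    - [0,0,0]
    - [0,0,0]
    - [0,0,0]
  gripper: [0.35,0.2,0.1,0.1,0.1]

```text
time: 48.58
tool_pos: [0.6381, -0.0375, 0.097]
tool_rot: [[0.056, 0.998, 0.002], [0.998, -0.056, -0.001], [-0.001, 0.002, -1.0]]
wrist_force: [2.2, -0.8, -0.3]
opening: 0.166
finger_force: 25.0
```

```bash
python3 -c "
from h import *
tool()
"
```

```text
carrier mm [117.8 -30.9] z 97.0 yaw rel carrier 89.97 F [ 2.2 -0.8 -0.3] open 0.166 t 48.6
```

Call:
step_arm:
  dr:
    - [0,0,0]
    - [0,0,0]
    - [0,0,0]
    - [0,0,0]
    - [0,0,0]
  travel:
    - [0,-0.015,0]
    - [0,-0.035,0]
    - [0,-0.055,0]
    - [0,-0.075,0]
    - [0,-0.095,0]
  gripper: [0.1,0.1,0.1,0.1,0.1]

```text
time: 49.2
tool_pos: [0.5446, -0.0324, 0.097]
tool_rot: [[0.056, 0.998, 0.007], [0.998, -0.056, -0.001], [-0.001, 0.007, -1.0]]
wrist_force: [9.3, 0.1, -3.6]
opening: 0.167
finger_force: 25.0
```

Call:
step_arm:
  dr:
    - [0,0,0]
    - [0,0,0]
    - [0,0,0]
    - [0,0,0]
    - [0,0,0]
  travel:
    - [0,-0.02,0]
    - [0,-0.04,0]
    - [0,-0.06,0]
    - [0,-0.08,0]
    - [0,-0.085,0]
  gripper: [0.1,0.1,0.1,0.1,0.1]

```text
time: 49.82
tool_pos: [0.4588, -0.0277, 0.0969]
tool_rot: [[0.056, 0.998, 0.005], [0.998, -0.056, -0.001], [-0.001, 0.005, -1.0]]
wrist_force: [9.0, -0.4, -4.6]
opening: 0.17
finger_force: 25.0
```

Call:
step_arm:
  dr:
    - [0,0,0]
    - [0,0,0]
  travel:
    - [0,0,0]
    - [0,0,0]
  gripper: [0.1,0.1]

```text
time: 50.08
tool_pos: [0.4584, -0.0277, 0.0969]
tool_rot: [[0.056, 0.998, 0.002], [0.998, -0.056, -0.001], [-0.001, 0.002, -1.0]]
wrist_force: [5.2, -0.7, -1.7]
opening: 0.172
finger_force: 25.0
```

```bash
python3 -c "
from h import *
tool(); find('scene',.08,.094); find('side',.08,.094)
"
```

```text
carrier mm [-62.2 -30.9] z 96.9 yaw rel carrier 89.97 F [ 5.2 -0.7 -1.7] open 0.172 t 50.1
scene px [285. 215.] 675 world [0.4608 0.0018] carrier [-61.4  -1.4] size [268.5  27.7] long axis rel carrier 90.3 z 0.0883 col [187. 185. 190.]
scene px [170. 258.] 301 world [ 0.6229 -0.2786] carrier [ 115.9 -272.4] size [51.1 50.1] long axis rel carrier 56.1 z 0.086 col [226. 225. 226.]
scene px [431. 290.] 299 world [0.7365 0.2963] carrier [197.6 307.9] size [140.1   5.8] long axis rel carrier 76.9 z 0.0869 col [125. 126. 129.]
side px [283. 224.] 247 world [0.4644 0.0503] carrier [-60.5  47.3] size [100.5  23.8] long axis rel carrier 90.3 z 0.0911 col [241. 242. 242.]
```

Call:
step_arm:
  dr:
    - [0,0,0]
    - [0,0,0]
    - [0,0,0]
    - [0,0,0]
  travel:
    - [0,-0.004,0]
    - [0,-0.0075,0]
    - [0,-0.0075,0]
    - [0,-0.0075,0]
  gripper: [0.1,0.1,0.1,0.1]

```text
time: 50.68
tool_pos: [0.4513, -0.0273, 0.0969]
tool_rot: [[0.056, 0.998, 0.003], [0.998, -0.056, -0.001], [-0.001, 0.003, -1.0]]
wrist_force: [5.3, -1.9, -3.4]
opening: 0.169
finger_force: 25.0
```

```bash
python3 -c "
from h import *
tool()
W=np.load('w1.npy'); im=cv2.imread('pics/w1.png'); C=car(W)*1000
m=(abs(abs(C[...,1])-125)<8)&(abs(C[...,0]+70)<20)&(im.min(-1)>150)&(W[...,2]>.02)
for s in (1,-1):
  q=C[m&(C[...,1]*s>0)]; print(len(q),q.mean(0),q.min(0),q.max(0))
"
```

```text
carrier mm [-69.3 -30.9] z 96.9 yaw rel carrier 89.97 F [ 5.3 -1.9 -3.4] open 0.169 t 50.7
66 [-70.66699153 124.55715119] [-75.58473    117.23440524] [-66.42093313 132.51424068]
67 [ -70.66077881 -125.08883323] [ -75.401361  -132.8560205] [ -66.19965665 -117.13095587]
```

Call:
step_arm:
  dr:
    - [0,0,0]
    - [0,0,0]
    - [0,0,0]
  travel:
    - [0,-0.0012,0]
    - [0,-0.0012,0]
    - [0,-0.0012,0]
  gripper: [0.1,0.1,0.1]

```text
time: 51.05
tool_pos: [0.4505, -0.0272, 0.0969]
tool_rot: [[0.056, 0.998, 0.004], [0.998, -0.056, -0.001], [-0.001, 0.004, -1.0]]
wrist_force: [7.1, -1.3, -3.5]
opening: 0.173
finger_force: 25.0
```

Call:
step_arm:
  dr:
    - [0,0,0]
    - [0,0,0]
    - [0,0,0]
    - [0,0,0]
    - [0,0,0]
  travel:
    - [0,0.001,0]
    - [0,0.001,0]
    - [0,0.001,-0.04]
    - [0,0.001,-0.1]
    - [0,0.001,-0.15]
  gripper: [0.35,0.45,0.45,0.45,0.35]

```text
time: 51.68
tool_pos: [0.4492, -0.0268, 0.2488]
tool_rot: [[0.056, 0.998, -0.0], [0.998, -0.056, -0.001], [-0.001, -0.0, -1.0]]
wrist_force: [1.0, 0.6, 0.0]
opening: 0.379
finger_force: 0.0
```

```bash
python3 -c "
from h import *
tool(); find('wrist',.08,.094); find('wrist',.112,.125,60);to(-130,100,260,45)
"
```

```text
carrier mm [-71.4 -30.6] z 248.8 yaw rel carrier 89.98 F [1.  0.6 0. ] open 0.379 t 51.7
wrist px [281. 150.] 4864 world [ 0.4506 -0.0083] carrier [-71. -12.] size [244.  24.] long axis rel carrier 90.0 z 0.0893 col [210. 205. 204.]
wrist px [510. 398.] 432 world [ 0.712  -0.3027] carrier [ 206.2 -291.6] size [60.9 26.5] long axis rel carrier 62.5 z 0.0872 col [ 94.  99. 101.]
wrist px [203.  22.] 269 world [0.3985 0.1243] carrier [-130.4  117.4] size [13.  12.7] long axis rel carrier -81.9 z 0.1186 col [55. 51. 51.]
wrist px [276. 195.] 1039 world [ 0.4496 -0.026 ] carrier [-71.1 -29.7] size [59.3 15.5] long axis rel carrier 90.2 z 0.119 col [49. 46. 47.]
travel [ 0.1309 -0.0614 -0.0073] turn [ 0.7 -0.1 45. ]
```

Call:
step_arm:
  dr:
    - [0,0,9]
    - [0,0,18]
    - [0,0,27]
    - [0,0,36]
    - [0,0,45]
  travel:
    - [0.04,-0.015,0]
    - [0.08,-0.03,0]
    - [0.12,-0.05,0]
    - [0.148,-0.059,0.05]
    - [0.148,-0.059,0.1]
  gripper: [0.25,0.25,0.25,0.25,0.25]

```text
time: 52.4
tool_pos: [0.398, 0.1257, 0.1452]
tool_rot: [[0.746, 0.666, 0.0], [0.666, -0.746, -0.0], [0.0, 0.0, -1.0]]
wrist_force: [0.1, -0.3, -0.1]
opening: 0.248
finger_force: 0.0
```

Call:
step_arm:
  dr:
    - [0,0,0]
    - [0,0,0]
    - [0,0,0]
  travel:
    - [0,0,0]
    - [0,0,0]
    - [0,0,0]
  gripper: [0.25,0.25,0.25]

```text
time: 52.78
tool_pos: [0.4012, 0.124, 0.1496]
tool_rot: [[0.745, 0.667, 0.005], [0.667, -0.745, 0.0], [0.004, 0.003, -1.0]]
wrist_force: [0.7, -0.6, 0.4]
opening: 0.251
finger_force: 0.0
```

```bash
python3 -c "
from h import *
tool(); find('wrist',.112,.125,60);to(-130.7,117.6,103,45)
"
```

```text
carrier mm [-127.7  117.4] z 149.6 yaw rel carrier 44.99 F [ 0.7 -0.6  0.4] open 0.251 t 52.8
wrist px [276. 240.] 384 world [0.3987 0.1249] carrier [-130.2  118.1] size [13.4 13.1] long axis rel carrier 46.4 z 0.1186 col [29. 26. 27.]
wrist px [483. 320.] 1717 world [ 0.4501 -0.0256] carrier [-70.6 -29.3] size [61.2 16. ] long axis rel carrier 90.0 z 0.1189 col [50. 45. 46.]
travel [-0.002  -0.0024  0.0464] turn [ 0.2 -0.2 -0. ]
```

Call:
step_arm:
  dr:
    - [0,0,0]
    - [0,0,0]
    - [0,0,0]
    - [0,0,0]
  travel:
    - [-0.0015,-0.002,0.02]
    - [-0.0015,-0.002,0.035]
    - [-0.0015,-0.002,0.045]
    - [-0.0015,-0.002,0.0465]
  gripper: [0.25,0.25,0.25,0.25]

```text
time: 53.32
tool_pos: [0.3965, 0.1244, 0.0996]
tool_rot: [[0.745, 0.667, -0.001], [0.667, -0.745, -0.001], [-0.001, -0.0, -1.0]]
wrist_force: [0.5, 0.2, -0.2]
opening: 0.249
finger_force: 0.0
```

Call:
step_arm:
  dr:
    - [0,0,0]
    - [0,0,0]
    - [0,0,0]
    - [0,0,0]
    - [0,0,0]
  travel:
    - [-0.006,0.009,0]
    - [-0.0105,0.016,0]
    - [-0.013,0.023,0]
    - [-0.0155,0.031,0]
    - [-0.017,0.039,0]
  gripper: [0.25,0.25,0.25,0.25,0.25]

```text
time: 53.95
tool_pos: [0.4106, 0.0834, 0.1004]
tool_rot: [[0.746, 0.666, 0.001], [0.666, -0.746, -0.001], [0.0, 0.001, -1.0]]
wrist_force: [-2.8, 0.5, 0.6]
opening: 0.246
finger_force: 0.9
```

Call:
step_arm:
  dr:
    - [0,0,0]
    - [0,0,0]
    - [0,0,0]
    - [0,0,0]
    - [0,0,0]
  travel:
    - [0,0.008,0]
    - [0.001,0.016,0]
    - [0.0025,0.023,0]
    - [0.005,0.03,0]
    - [0.005,0.03,0]
  gripper: [0.25,0.25,0.25,0.25,0.25]

```text
time: 54.58
tool_pos: [0.4348, 0.0648, 0.1003]
tool_rot: [[0.746, 0.666, 0.001], [0.666, -0.746, -0.001], [0.001, 0.002, -1.0]]
wrist_force: [0.0, 0.2, -1.3]
opening: 0.251
finger_force: 0.0
```

```bash
python3 -c "
from h import *
tool(); find('scene',.08,.094)
"
```

```text
carrier mm [-90.8  60.1] z 100.3 yaw rel carrier 44.95 F [ 0.   0.2 -1.3] open 0.251 t 54.6
scene px [284. 213.] 668 world [0.4529 0.0031] carrier [-69.4  -0.6] size [268.9  29.6] long axis rel carrier 89.4 z 0.0883 col [173. 172. 177.]
scene px [170. 258.] 300 world [ 0.6226 -0.2774] carrier [ 115.5 -271.2] size [51.6 48.6] long axis rel carrier -10.8 z 0.0861 col [226. 225. 226.]
scene px [432. 291.] 307 world [0.7366 0.2967] carrier [197.7 308.3] size [142.4   6. ] long axis rel carrier 76.2 z 0.0869 col [125. 127. 129.]
```

Call:
step_arm:
  dr:
    - [0,0,0]
    - [0,0,0]
    - [0,0,0]
    - [0,0,0]
  travel:
    - [0.004,0.007,0]
    - [0.008,0.013,0]
    - [0.011,0.017,0]
    - [0.011,0.017,0]
  gripper: [0.25,0.25,0.25,0.25]

```text
time: 55.12
tool_pos: [0.454, 0.0596, 0.1002]
tool_rot: [[0.745, 0.667, 0.001], [0.667, -0.745, -0.001], [0.0, 0.001, -1.0]]
wrist_force: [-0.7, 0.7, 0.1]
opening: 0.252
finger_force: 0.0
```

Call:
step_arm:
  dr:
    - [0,0,0]
    - [0,0,0]
    - [0,0,0]
  travel:
    - [0.001,0.0015,0]
    - [0.001,0.0025,0]
    - [0.001,0.0025,0]
  gripper: [0.25,0.25,0.25]

```text
time: 55.5
tool_pos: [0.4558, 0.0591, 0.1002]
tool_rot: [[0.745, 0.667, 0.0], [0.667, -0.745, 0.001], [0.001, -0.0, -1.0]]
wrist_force: [0.3, 2.6, 0.0]
opening: 0.25
finger_force: 1.0
```

```bash
python3 -c "
from h import *
tool(); find('wrist',.112,.125,60); im,d,W=cloud('wrist'); cv2.imwrite('pics/w8.png',im)
"
```

```text
carrier mm [-69.6  55.6] z 100.2 yaw rel carrier 44.98 F [0.3 2.6 0. ] open 0.25 t 55.5
wrist px [245. 259.] 253 world [0.4505 0.0769] carrier [-75.8  73. ] size [13.5  5.5] long axis rel carrier -71.6 z 0.1186 col [92. 90. 90.]
wrist px [314. 259.] 252 world [0.4726 0.0523] carrier [-52.4  49.6] size [13.6  5.4] long axis rel carrier -16.8 z 0.1185 col [89. 87. 87.]
wrist px [270. 275.] 648 world [0.4515 0.0621] carrier [-74.1  58.4] size [13.7 13.6] long axis rel carrier -45.3 z 0.1184 col [28. 26. 26.]
```

View pics/w8.png

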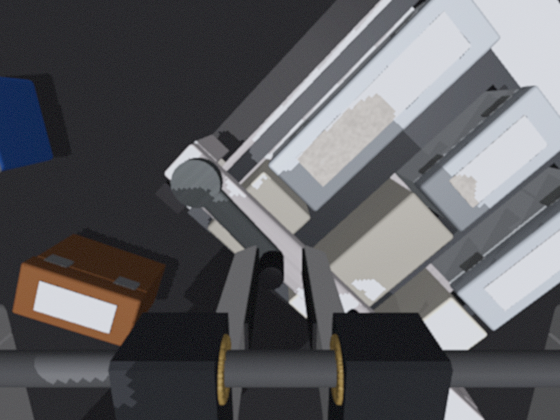

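The picture shows the lever nearly along the bar with the peg at (270,275), about 3 mm short of locked. I push gently on.

Call:
step_arm:
  dr:
    - [0,0,0]
    - [0,0,0]
    - [0,0,0]
  travel:
    - [0.001,0.001,0]
    - [0.002,0.002,0]
    - [0.002,0.002,0]
  gripper: [0.25,0.25,0.25]

```text
time: 55.98
tool_pos: [0.4587, 0.0586, 0.1002]
tool_rot: [[0.745, 0.667, 0.0], [0.667, -0.745, -0.0], [0.0, 0.0, -1.0]]
wrist_force: [-0.7, 3.0, -0.1]
opening: 0.251
finger_force: 1.2
```

```bash
python3 -c "
from h import *
tool(); find('wrist',.112,.125,300)
"
```

```text
carrier mm [-66.6  55.2] z 100.2 yaw rel carrier 44.98 F [-0.7  3.  -0.1] open 0.251 t 56.0
wrist px [270. 274.] 650 world [0.4548 0.0619] carrier [-70.8  58.2] size [14.1 13.6] long axis rel carrier 44.8 z 0.1184 col [29. 26. 26.]
```

Call:
step_arm:
  dr:
    - [0,0,0]
    - [0,0,0]
  travel:
    - [0.0005,0.0005,0]
    - [0.0005,0.0005,0]
  gripper: [0.25,0.25]

```text
time: 56.28
tool_pos: [0.4591, 0.0585, 0.1002]
tool_rot: [[0.745, 0.667, -0.0], [0.667, -0.745, -0.0], [-0.0, 0.0, -1.0]]
wrist_force: [-0.4, 3.6, 0.6]
opening: 0.247
finger_force: 1.6
```

Call:
step_arm:
  dr:
    - [0,0,0]
    - [0,0,0]
    - [0,0,0]
    - [0,0,0]
  travel:
    - [0,-0.004,0]
    - [0,-0.004,-0.03]
    - [0,-0.004,-0.08]
    - [0,-0.004,-0.13]
  gripper: [0.28,0.28,0.28,0.28]

```text
time: 56.78
tool_pos: [0.4563, 0.0606, 0.2313]
tool_rot: [[0.746, 0.666, -0.0], [0.666, -0.746, -0.003], [-0.002, 0.002, -1.0]]
wrist_force: [0.4, -0.2, -0.4]
opening: 0.28
finger_force: 0.0
```

Call:
step_arm:
  dr:
    - [0,0,10]
    - [0,0,20]
    - [0,0,30]
    - [0,0,40]
    - [0,0,45]
  travel:
    - [-0.015,-0.01,-0.03]
    - [-0.03,-0.01,-0.06]
    - [-0.05,-0.01,-0.09]
    - [-0.07,-0.01,-0.12]
    - [-0.07,-0.01,-0.12]
  gripper: [0.28,0.28,0.28,0.28,0.28]

```text
time: 57.4
tool_pos: [0.3979, 0.0208, 0.3538]
tool_rot: [[0.998, -0.062, 0.007], [-0.062, -0.998, -0.003], [0.008, 0.003, -1.0]]
wrist_force: [-0.4, 0.1, -0.6]
opening: 0.278
finger_force: 0.0
```

Call:
step_arm:
  dr:
    - [0,0,0]
    - [0,0,0]
  travel:
    - [0,0,0]
    - [0,0,0]
  gripper: [0.28,0.28]

```text
time: 57.65
tool_pos: [0.3976, 0.022, 0.3496]
tool_rot: [[0.999, -0.055, -0.001], [-0.055, -0.999, -0.001], [-0.001, 0.001, -1.0]]
wrist_force: [0.1, 0.4, 0.0]
opening: 0.281
finger_force: 0.0
```

```bash
python3 -c "
from h import *
tool(); im=find('wrist',.08,.094); find('wrist',.112,.125,100); find('wrist',.094,.106,100); print(); find('wrist',.066,.079); cv2.imwrite('pics/w9.png',im)
im,d,W=cloud('wrist');C=car(W)*1000
m=(abs(abs(C[...,1])-125)<9)&(abs(C[...,0]+70)<22)&(im.min(-1)>110)&(W[...,2]>.02)&(W[...,2]<.032)
for s in (1,-1):
  q=C[m&(C[...,1]*s>0)]; print(len(q), (q.mean(0),q.min(0),q.max(0)) if len(q) else '')
"
```

```text
carrier mm [-125.6   15.3] z 349.6 yaw rel carrier 0.02 F [0.1 0.4 0. ] open 0.281 t 57.6
wrist px [312. 128.] 2713 world [ 0.4516 -0.0086] carrier [-70.1 -12.3] size [245.4  24.2] long axis rel carrier 90.0 z 0.0888 col [197. 193. 194.]
wrist px [242. 130.] 118 world [0.4557 0.0611] carrier [-69.8  57.6] size [12.6 12.4] long axis rel carrier 90.6 z 0.1189 col [45. 42. 42.]
wrist px [318. 131.] 721 world [ 0.4509 -0.0261] carrier [-69.8 -29.8] size [58.8 14.7] long axis rel carrier 90.0 z 0.119 col [48. 45. 45.]
wrist px [207. 129.] 769 world [0.4557 0.1022] carrier [-72.1  98.6] size [65.3 25. ] long axis rel carrier 83.3 z 0.0989 col [125. 121. 116.]

wrist px [230.  51.] 3654 world [0.5437 0.0737] carrier [17.4 74.9] size [115.6  42.2] long axis rel carrier -0.1 z 0.0725 col [222. 215. 211.]
wrist px [292.  28.] 1994 world [ 0.5675 -0.0029] carrier [45.4 -0.2] size [59.9 41.5] long axis rel carrier -0.3 z 0.0725 col [220. 214. 210.]
wrist px [354.  40.] 2876 world [ 0.5498 -0.0763] carrier [ 31.8 -74.4] size [87.7 42.5] long axis rel carrier 0.0 z 0.0725 col [207. 201. 198.]
wris
[... 540 characters left out ...]
8 z 0.0722 col [207. 206. 205.]
wrist px [291. 144.] 326 world [0.4319 0.005 ] carrier [-90.4   0.2] size [41.6 12. ] long axis rel carrier 90.0 z 0.0721 col [185. 188. 189.]
wrist px [348. 144.] 292 world [ 0.4286 -0.0689] carrier [-89.7 -73.7] size [41.4 10.6] long axis rel carrier 89.9 z 0.0722 col [183. 187. 188.]
wrist px [ 99. 209.] 2907 world [0.3582 0.2717] carrier [-178.8  262.4] size [87.7 62.1] long axis rel carrier -40.2 z 0.0747 col [203. 188. 180.]
5 (array([-88.71405923, 119.14448463]), array([-88.79075074, 116.49077832]), array([-88.61172696, 121.7336381 ]))
8 (array([ -88.68258935, -129.18694231]), array([ -88.87403415, -133.88132584]), array([ -88.55658717, -123.83877486]))
```

View pics/w9.png

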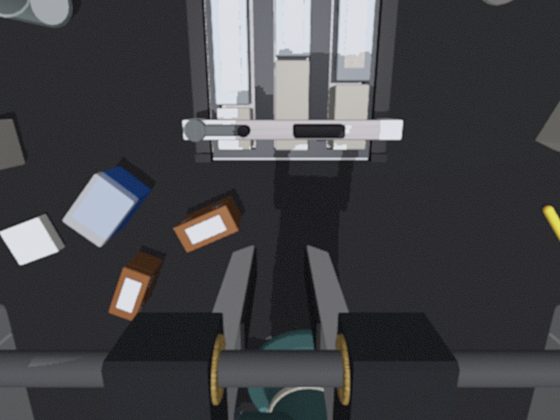

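Bar across row 129, centred on the mark positions to within about 1 mm. The lever is along the bar with its peg at (242,130), the blocks are flat, and the bystanders stand as before. Handing in.

```bash
python3 -c "
from station import *; print(job_done())"
```

```text
the job is handed in; nothing more can be done
None
```

The job is handed in, and my last camera check showed the carrier ready to travel: all three boxes at the far end, block_52, block_108 and block_80 flat in their gaps, the bar within about 1 mm of the marks and the lever shut; block_80 tilted in the gripper on its first try and was levelled and re-placed.

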